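# Stow the stones in their flip-cap vials

### The arm

A 6-joint arm with a two-finger parallel gripper is mounted at the origin on the work surface. World frame = base frame: x ahead of the robot, y to its left, z up, the work surface at z = 0. Lengths are in m, angles in rad, forces in N, time in s.
With the tool pointing down it reaches from about 0.375 to 0.9 m from the base axis. Payload 3.1 kg.
Tool frame: the origin (TCP) lies midway between the tips of the shut fingers; the grasp point (between the pads) lies 19 mm behind it (manip.pinch_z is the distance from the TCP to the grasp point, in m); z points along the fingers, y is the line along which they close (so a half turn about z gives the same grasp; the last joint's range is limited). The gripper opens to 85 mm and grips with 20 to 120 N. Pads are 22 mm wide; open, the fingers measure 114 mm over their backs; the gripper's body (76 mm by 85 mm) begins 54 mm behind the grasp point. The pads swing forward as they close: fully open they stand 13 mm farther back than shut.
Start: joints at [-1.357, 0.527, 1.433, -0, 1.181, -0.178], TCP at [0.239, -0.577, 0.231] pointing down, gripper open.
Joint ranges: [-3.08, 3.08], [-0.75, 2.2], [0.22, 2.44], [-1.43, 4.57], [0, 2.65], [-2.85, 2.85]. Speed limits (rad/s): [2.79, 2.79, 3.14, 3.14, 3.14, 3.14].

### API

Orientations are given as a unit quaternion [x, y, z, w].
In Python, from station import manip, viewer, ticket gives the robot as it stands.
- The arm moves only by the shell command python3 -m creep 'ROWS' [FORCE]. ROWS is JSON, a list of rows, each an object with "slide": the shift along the tool's x, y, z in cm, a list of three; "angular": the turn, a rotation vector about the tool's x, y, z in rad, a list of three; "claw": the opening, from -1 (shut) to 1 (fully open). A call has 1 to 10 rows; each row shifts and turns the commanded pose from where the row before left it, along the tool's axes as they then stand; what a row does not reach is not made up. A row lasts 1/12 s, in which the tool goes at most 41.7 mm and 7.16 degrees, less where a joint would pass 70% of its speed; a pose out of reach is approached as far as the arm can. A call with a gripper value outside its range is refused whole. The fingers move at their own pace and stop on an object; FORCE is the grip in N (left out, the last holds). Time passes only in rows, so rows that do not move let the fingers close. It gives the time, the measured TCP pose, the force, the opening and the grip force at its end, in the units of the state.
- manip.sense(): the state, without advancing time (a new reading comes with each control period).
- viewer.snapshot(name): name is "side" or "top" or "wrist"; returns the picture (480x640x3 uint8, blue, green, red); there is no depth.
- viewer.calibration(name): a dict with "fov_y" (degrees; the focal length in pixels is half the picture's height over the tangent of half this angle, whatever the lens; pixels are square), "cx", "cy" (the principal point, pixels), "T" (4x4, takes a point from camera to world coordinates); the wrist camera has in their place "tool_from_camera" (4x4, takes a point from camera to tool coordinates, whose origin is the TCP and whose axes are the flange's). Camera axes: x right, y up, looking along -z (the intrinsics and any distortion apply to the point x, -y, -z); pixel columns grow to the right and rows downward; lengths in m; the calibration is good to about 2 mm. The wrist camera is an equidistant fisheye: a pixel r from the principal point sees the ray r / f radians off the axis. A picture is of the moment at which its call begins: read the wrist's pose just before it. calibration takes no time and is no camera call.
- ticket.sign_off(): hands the job in; it is judged then, once.
The state is a dict: "t": time; "q": joint angles; "qd": joint speeds; "tau": joint torques, N m; "tcp_pos": TCP position; "tool_rot": TCP orientation; "force": force on the tool from outside, world axes, zero at the start; "ft_torque": the same for the moment, N m; "finger_gap": opening from 0.0 (shut) to 1.0 (fully open); "gripper_force": force on a finger pad.
Only numpy, scipy, OpenCV 4.12 (cv2) and the standard library are available. Lean on these libraries where they do the work, as an engineer would, in place of code of your own. Each camera call takes 0.05 s, during which the arm holds its last target. There are 200 camera calls.

### The job

Tidy the jeweller's bench: put every loose stone that is lying there into the vial whose flip cap has its colour, and leave all four caps pressed fully shut, the empty vials' too. Only then slide the brass gauge plate flat into the slot of its wooden holder, fully home, and let go. Leave the loupe, the little bottle, the ring clamp and the white dish where they stand.

Things in the scene. Friction and masses are not known exactly. Their poses are not given: they have to be found in the camera images.
- vial_red: clear vial with the red flip cap, fixed upright in a fixed beech rack (80 x 270 x 28 mm, four vials in a row along y, 64 mm apart, in varying order): outer diameter 34 mm, bore 29 mm, 58 mm tall, inner floor 3 mm up; origin: centre of its underside, 8 mm above the table; z up, rim at local z = 58 mm; -x is its front, facing the robot
- cap_red (a joint): angle of the red cap, rad: 0 shut on the rim, up to 2.0 open; stiff, stays where left. Hinge line along the vial's y through its local (20, 0, 58) mm, on the far side; cap: disc 38 mm across, 5 mm thick, its centre 20 mm before the hinge line; opening turns it by +angle about that line, the front going up and over to the back
- tab_red (a point): centre of the red cap's thumb tab: a block 17 mm long (away from the hinge), 12 mm wide (along the hinge), 12 mm thick, on the cap's front edge; centre 47 mm from the hinge line and 6.5 mm above the rim when shut. Axes turn with the cap: x towards the hinge, y along the hinge line
- vial_blue: clear vial with the blue flip cap, fixed upright in a fixed beech rack (80 x 270 x 28 mm, four vials in a row along y, 64 mm apart, in varying order): outer diameter 34 mm, bore 29 mm, 58 mm tall, inner floor 3 mm up; origin: centre of its underside, 8 mm above the table; z up, rim at local z = 58 mm; -x is its front, facing the robot
- cap_blue (a joint): angle of the blue cap, rad: 0 shut on the rim, up to 2.0 open; stiff, stays where left. Hinge line along the vial's y through its local (20, 0, 58) mm, on the far side; cap: disc 38 mm across, 5 mm thick, its centre 20 mm before the hinge line; opening turns it by +angle about that line, the front going up and over to the back
- tab_blue (a point): centre of the blue cap's thumb tab: a block 17 mm long (away from the hinge), 12 mm wide (along the hinge), 12 mm thick, on the cap's front edge; centre 47 mm from the hinge line and 6.5 mm above the rim when shut. Axes turn with the cap: x towards the hinge, y along the hinge line
- vial_green: clear vial with the green flip cap, fixed upright in a fixed beech rack (80 x 270 x 28 mm, four vials in a row along y, 64 mm apart, in varying order): outer diameter 34 mm, bore 29 mm, 58 mm tall, inner floor 3 mm up; origin: centre of its underside, 8 mm above the table; z up, rim at local z = 58 mm; -x is its front, facing the robot
- cap_green (a joint): angle of the green cap, rad: 0 shut on the rim, up to 2.0 open; stiff, stays where left. Hinge line along the vial's y through its local (20, 0, 58) mm, on the far side; cap: disc 38 mm across, 5 mm thick, its centre 20 mm before the hinge line; opening turns it by +angle about that line, the front going up and over to the back
- tab_green (a point): centre of the green cap's thumb tab: a block 17 mm long (away from the hinge), 12 mm wide (along the hinge), 12 mm thick, on the cap's front edge; centre 47 mm from the hinge line and 6.5 mm above the rim when shut. Axes turn with the cap: x towards the hinge, y along the hinge line
- vial_yellow: clear vial with the yellow flip cap, fixed upright in a fixed beech rack (80 x 270 x 28 mm, four vials in a row along y, 64 mm apart, in varying order): outer diameter 34 mm, bore 29 mm, 58 mm tall, inner floor 3 mm up; origin: centre of its underside, 8 mm above the table; z up, rim at local z = 58 mm; -x is its front, facing the robot
- cap_yellow (a joint): angle of the yellow cap, rad: 0 shut on the rim, up to 2.0 open; stiff, stays where left. Hinge line along the vial's y through its local (20, 0, 58) mm, on the far side; cap: disc 38 mm across, 5 mm thick, its centre 20 mm before the hinge line; opening turns it by +angle about that line, the front going up and over to the back
- tab_yellow (a point): centre of the yellow cap's thumb tab: a block 17 mm long (away from the hinge), 12 mm wide (along the hinge), 12 mm thick, on the cap's front edge; centre 47 mm from the hinge line and 6.5 mm above the rim when shut. Axes turn with the cap: x towards the hinge, y along the hinge line
- stone_red: loose red square-cut stone, 16 x 16 x 12 mm, lying on the bench; origin: centre of its underside (6 mm below its middle along its own z). Not all stones are there every time
- stone_blue: loose blue square-cut stone, 16 x 16 x 12 mm, lying on the bench; origin: centre of its underside (6 mm below its middle along its own z). Not all stones are there every time
- stone_green: loose green square-cut stone, 16 x 16 x 12 mm, lying on the bench; origin: centre of its underside (6 mm below its middle along its own z). Not all stones are there every time
- stone_yellow: loose yellow square-cut stone, 16 x 16 x 12 mm, lying on the bench; origin: centre of its underside (6 mm below its middle along its own z). Not all stones are there every time
- gauge_plate: loose flat brass stone-gauge plate with rows of dark sizing dots, 110 x 56 x 8 mm (x, y, z); origin: centre of its underside; either end may go in first
- slot_mouth (a point): middle of the bottom edge of the slot's mouth, 40 mm up in the front of a fixed dark wooden block (70 deep, 92 wide, 60 mm tall); x points into the slot: 60 mm wide (y), 10.5 mm high, 60 mm deep. A ledge 40 mm wide, 26 mm long lies before it, level with its floor. Plate fully home: 50 mm of it stands out, its origin at local x = +5 mm
- loupe: black loupe, a cylinder 30 mm across and 30 mm tall, origin under its middle; not part of the job, leave it alone
- dropper: small amber bottle, 24 mm across, 55 mm tall, origin under its middle; not part of the job, leave it alone
- ring_clamp: wooden ring clamp 120 x 22 x 24 mm, origin under its middle; not part of the job, leave it alone
- scrap_dish: white ceramic dish 80 mm across, behind the rack; not part of the job, leave it alone

How it is judged:
By the outcome, as a careful person would: the job done as asked, in the order asked, and still so for the second after the job is handed in, with the robot touching nothing.
Of stone_red, stone_blue, stone_green, stone_yellow only 3 to 4 are there at a start; the rules pass over those that are not, and their reading is None.
At some moment in a run one of stone_red, stone_blue, stone_green, stone_yellow, gauge_plate may be knocked a few centimetres aside while the robot is not near it.
Once in a run the grip may slacken for a moment while it holds something.
It also fails if it takes over 210 s, if anything falls off the work surface, if the arm or the gripper's body presses on something with over 40 N, if the wrist force passes 120 N, or if a joint passes its speed limit or range.

## Working session

There is one attempt and no reset: what is moved stays moved. The work goes in short steps, Python scripts to look and compute and a shell command to move; the robot and the scene stay as the last step left them, time stands still between calls to the robot, and variables do not carry over. Pictures are saved under pics/ and viewed, at most 14 in all, crops included, and the job is handed in when it is done.

```bash
ls; mkdir -p pics
python3 - <<'E'
from station import manip, viewer
import cv2
print(manip.sense()); print(manip.pinch_z)
for n in("top","side","wrist"):
    cv2.imwrite(f"pics/{n}0.png",viewer.snapshot(n)); print(n,viewer.calibration(n))
E
```

```text
pics
{'t': 0.0, 'q': array([-1.35648449e+00,  5.28450034e-01,  1.43389836e+00,  2.81895791e-05,
        1.18139423e+00, -1.78508589e-01]), 'qd': array([-6.28659415e-04, -2.52246602e-04, -3.83275040e-05, -1.57565468e-03,
       -1.10536851e-03,  7.87261314e-05]), 'tau': array([-9.44336753e-04, -4.42355204e+01, -1.78027081e+01, -4.10244475e-04,
        8.31036974e-03,  1.47589791e-06]), 'tcp_pos': array([ 0.23912324, -0.57667821,  0.23034478]), 'tool_rot': array([ 9.80773922e-01,  1.95144453e-01, -6.21122281e-06, -1.07504756e-03]), 'force': array([-0.29735518, -0.07829329, -1.03992463]), 'ft_torque': array([-0.03894292, -0.02157652, -0.0610721 ]), 'gripper_force': 0.0, 'finger_gap': 1.001517006688289}
0.0187
top {'fov_y': 57.52763425123269, 'cx': 308.94882863558587, 'cy': 241.553336962833, 'T': array([[-0.00334324,  0.9947602 , -0.1021811 ,  0.45087133],
       [-0.99965847, -0.00597301, -0.02544125,  0.02671336],
       [-0.02591827,  0.10206114,  0.99444043,  0.99808673],
       [ 0.        ,  0.        ,  0.        ,  1.        ]])}
side {'fov_y': 43.58986916813648, 'cx': 317.1168863517568, 'cy': 244.75697346669313, 'T': array([[ 0.99987854,  0.00317375, -0.01525892,  0.52306109],
       [-0.01210188,  0.7750336 , -0.63180413, -0.63920273],
       [ 0.00982099,  0.63191206,  0.77497787,  0.9024039 ],
       [ 0.        ,  0.        ,  0.        ,  1.        ]])}
wrist {'fov_y': 65.70646984690485, 'cx': 316.44908272348397, 'cy': 239.22182186264817, 'tool_from_camera': array([[-1.39678721e-04,  9.58139634e-01,  2.86301280e-01,
         7.20104860e-02],
       [ 9.99999920e-01,  2.40784543e-04, -3.17939565e-04,
         4.57512431e-04],
       [-3.73567421e-04,  2.86301213e-01, -9.58139591e-01,
        -1.43324687e-01],
       [ 0.00000000e+00,  0.00000000e+00,  0.00000000e+00,
         1.00000000e+00]])}
```

View pics/top0.png

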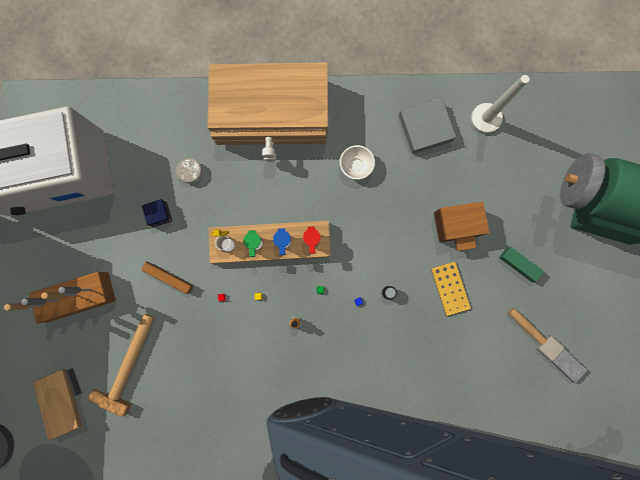

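View pics/side0.png

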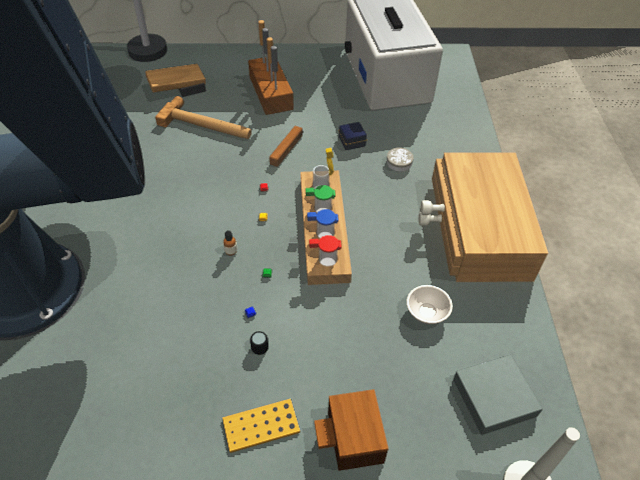

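Top view: stones red (222,297), yellow (258,296), green (320,290), blue (359,301). The rack's vials run yellow (open), green, blue, red from left to right. The plate is at (451,288), and the holder at (462,223) has its mouth toward the robot. Next I'll measure these.

```bash
cat > h.py <<'E'
from station import manip, viewer
import numpy as np, cv2
from scipy.spatial.transform import Rotation as R
def cal(n,s=None):
    c=viewer.calibration(n); f=240/np.tan(np.radians(c["fov_y"])/2)
    if n=="wrist":
        T=np.eye(4); T[:3,:3]=R.from_quat(s["tool_rot"]).as_matrix(); T[:3,3]=s["tcp_pos"]; T=T@c["tool_from_camera"]
    else: T=c["T"]
    return f,c["cx"],c["cy"],T
def rays(n,px,s=None):
    f,cx,cy,T=cal(n,s); p=(np.atleast_2d(px).astype(float)-[cx,cy])/f
    if n=="wrist":
        r=np.linalg.norm(p,axis=1,keepdims=True)+1e-12
        d=np.hstack([p/r*np.sin(r),np.cos(r)])
    else: d=np.hstack([p,np.ones((len(p),1))])
    d=d*[1,-1,-1]; return T[:3,3],d@T[:3,:3].T
def onz(n,px,z,s=None):
    o,d=rays(n,px,s); return o+d*((z-o[2])/d[:,2:])
def proj(n,P,s=None):
    f,cx,cy,T=cal(n,s); c=(np.atleast_2d(P)-T[:3,3])@T[:3,:3]*[1,-1,-1]
    if n=="wrist":
        r=np.linalg.norm(c[:,:2],axis=1,keepdims=True); return c[:,:2]/r*np.arctan2(r,c[:,2:])*f+[cx,cy]
    return c[:,:2]/c[:,2:]*f+[cx,cy]
def tri(n1,p1,n2,p2,s=None):
    o,d=rays(n1,p1,s);q,e=rays(n2,p2,s);d=d[0];e=e[0]
    a=np.linalg.lstsq(np.c_[d,-e],q-o,rcond=None)[0]
    return (o+a[0]*d+q+a[1]*e)/2, np.linalg.norm(o+a[0]*d-q-a[1]*e)
H={"red":(176,6),"yellow":(22,32),"green":(45,85),"blue":(105,130)}
def mask(im,c,smin=150,vmin=60):
    h,s,v=cv2.split(cv2.cvtColor(im,cv2.COLOR_BGR2HSV)); a,b=H[c]
    hm=((h>=a)|(h<=b)) if a>b else ((h>=a)&(h<=b))
    return (hm&(s>smin)&(v>vmin)).astype(np.uint8)*255
def blobs(im,c,amin=12,**k):
    cs=cv2.findContours(mask(im,c,**k),cv2.RETR_EXTERNAL,cv2.CHAIN_APPROX_NONE)[0]
    out=[]
    for q in sorted(cs,key=cv2.contourArea,reverse=True):
        m=cv2.moments(q)
        if m["m00"]>=amin: out.append((m["m00"],np.array([m["m10"],m["m01"]])/m["m00"],cv2.minAreaRect(q),q))
    return out
E
python3 - <<'E'
from h import *
np.set_printoptions(precision=4,suppress=True)
for n in("top","side"):
    im=cv2.imread(f"pics/{n}0.png")
    for c in H:
        for a,p,r,q in blobs(im,c)[:4]:
            print(n,c,a,p.round(1),"z.012",onz(n,p,.01)[0][:2],"z.071",onz(n,p,.071)[0][:2],np.round(r[1],1),r[2])
E
```

```text
top red 265.0 [311.3 237.9] z.012 [0.5607 0.0467] z.071 [0.5539 0.0454] [25. 17.] 90.0
top red 35.5 [221. 297.] z.012 [0.428  0.2507] z.071 [0.4294 0.2369] [6. 6.] 90.0
top yellow 62.0 [219.4 232.7] z.012 [0.5741 0.2571] z.071 [0.5665 0.2429] [ 5. 17.] 90.0
top yellow 36.0 [258. 296.] z.012 [0.4299 0.1671] z.071 [0.4312 0.1584] [6. 6.] 90.0
top green 231.5 [251.7 241.6] z.012 [0.5531 0.1827] z.071 [0.5468 0.1731] [15. 26.] 0.0
top green 32.0 [319.9 289.7] z.012 [0.4435 0.0277] z.071 [0.4439 0.0277] [6. 6.] 90.0
top blue 238.0 [281.4 239.6] z.012 [0.5571 0.1148] z.071 [0.5506 0.1093] [25. 16.] 90.0
top blue 90.0 [ 66.7 196.5] z.012 [0.6613 0.6165] z.071 [0.6483 0.5801] [ 4.5 32. ] 78.69007110595703
top blue 39.0 [358.3 301.1] z.012 [ 0.418  -0.0578] z.071 [ 0.42   -0.0526] [6.7 6.7] 63.43495178222656
side red 342.5 [325.8 243.4] z.012 [0.5573 0.0916] z.071 [0.555  0.0417] [15. 31.] 90.0
side red 39.5 [263.5 186.7] z.012 [0.431  0.2446] z.071 [0.4373 0.1842] [7. 7.] 90.0
side yellow 1432.5 [268.5 420.3] z.012 [ 0.4611 -0.2619] z.071 [ 0.4653 -0.2877] [32.2 70.3] 74.1974868774414
side yellow 89.0 [329.3 158.8] z.012 [0.5701 0.3291] z.071 [0.5669 0.2629] [26.2  5.9] 83.6598129272461
side yellow 27.0 [262.7 215.1] z.012 [0.433  0.1652] z.071 [0.4391 0.1102] [6. 7.] 90.0
side green 183.5 [322.1 191.9] z.012 [0.5526 0.2292] z.071 [0.5506 0.1698] [12. 28.] 90.0
side green 47.5 [266.6 272.6] z.012 [0.4465 0.0224] z.071 [ 0.4518 -0.0228] [7. 7.] 90.0
side blue 240.0 [324.3 216.4] z.012 [0.5558 0.1613] z.071 [0.5536 0.1066] [14. 29.] 90.0
side blue 63.5 [250.  311.8] z.012 [ 0.421 -0.063] z.071 [ 0.4279 -0.1024] [8.5 8.9] 63.43495178222656
side blue 38.0 [362.2  70.8] z.012 [0.6609 0.6526] z.071 [0.6514 0.5643] [19.   4.3] 66.80140686035156
```

Run:
```python
import cv2
a=cv2.imread("pics/top0.png")[210:330,190:390]; b=cv2.imread("pics/side0.png")[140:300,220:380]
cv2.imwrite("pics/c1.png",cv2.resize(a,(800,480),interpolation=cv2.INTER_CUBIC))
cv2.imwrite("pics/c2.png",cv2.resize(b,(600,600),interpolation=cv2.INTER_CUBIC))
```

```text
(no output)
```

View pics/c2.png

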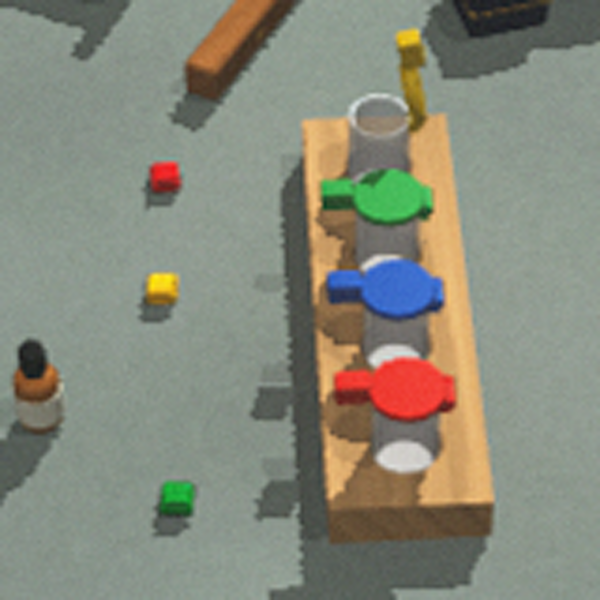

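Caps green, blue and red are shut, and yellow stands upright (open). The rack yaw is about +3°. I'll move over the rack for a closer look.

```bash
cat > d.py <<'E'
import sys
from h import *
np.set_printoptions(precision=2,suppress=True)
def goto(x,y,z,yaw,tilt=0):
    s=manip.sense(); A=R.from_quat(s["tool_rot"]); 
    B=R.from_euler("z",yaw)*R.from_euler("x",np.pi)*R.from_euler("y",tilt)
    d=np.array([x,y,z])-s["tcp_pos"]
    print("target-axes slide cm",B.inv().apply(d)*100,"tool-axes",A.inv().apply(d)*100,"turn",(A.inv()*B).as_rotvec().round(3))
if __name__=="__main__": goto(*map(float,sys.argv[1:]))
E
python3 -m creep '[{"slide":[0,0,0],"angular":[0,0,0.113],"claw":-1},{"slide":[0,0,0],"angular":[0,0,0.113],"claw":-1},{"slide":[0,0,0],"angular":[0,0,0.112],"claw":-1},{"slide":[1.28,-3.2,0],"angular":[0,0,0],"claw":-1},{"slide":[1.28,-3.2,0],"angular":[0,0,0],"claw":-1},{"slide":[1.28,-3.2,0],"angular":[0,0,0],"claw":-1},{"slide":[1.28,-3.2,0],"angular":[0,0,0],"claw":-1},{"slide":[1.28,-3.2,0],"angular":[0,0,0],"claw":-1},{"slide":[1.28,-3.2,0],"angular":[0,0,0],"claw":-1},{"slide":[1.28,-3.2,0],"angular":[0,0,0],"claw":-1}]' 60
python3 -m creep '[{"slide":[1.28,-3.2,0],"angular":[0,0,0],"claw":-1},{"slide":[1.28,-3.2,0],"angular":[0,0,0],"claw":-1},{"slide":[1.28,-3.2,0],"angular":[0,0,0],"claw":-1},{"slide":[1.28,-3.2,0],"angular":[0,0,0],"claw":-1},{"slide":[1.28,-3.2,0],"angular":[0,0,0],"claw":-1},{"slide":[1.28,-3.2,0],"angular":[0,0,0],"claw":-1},{"slide":[1.28,-3.2,0],"angular":[0,0,0],"claw":-1},{"slide":[1.28,-3.2,0],"angular":[0,0,0],"claw":-1},{"slide":[1.28,-3.2,0],"angular":[0,0,0],"claw":-1},{"slide":[0,0,0],"angular":[0,0,0],"claw":-1}]'
python3 d.py 0.47 0.11 0.25 0.055
```

```text
t: 0.98
tcp_pos: [0.3166, -0.347, 0.2312]
tool_rot: [1.0, 0.027, -0.0, -0.0]
force: [1.3, 0.2, 0.9]
finger_gap: -0.006
gripper_force: 0.0
t: 1.82
tcp_pos: [0.416, -0.0499, 0.2313]
tool_rot: [1.0, 0.031, 0.0, -0.001]
force: [-0.3, 1.1, 0.5]
finger_gap: 0.001
gripper_force: 0.0
target-axes slide cm [  6.27 -15.67  -1.87] tool-axes [  6.36 -15.63  -1.83] turn [-0.   -0.    0.01]
```

```bash
python3 -m creep '[{"slide":[1.25,-3.13,-0.37],"angular":[0,0,0],"claw":-1},{"slide":[1.25,-3.13,-0.37],"angular":[0,0,0],"claw":-1},{"slide":[1.25,-3.13,-0.37],"angular":[0,0,0],"claw":-1},{"slide":[1.25,-3.13,-0.37],"angular":[0,0,0],"claw":-1},{"slide":[1.25,-3.13,-0.37],"angular":[0,0,0],"claw":-1},{"slide":[0,0,0],"angular":[0,0,0],"claw":-1},{"slide":[0,0,0],"angular":[0,0,0],"claw":-1}]'
python3 - <<'E'
from h import *
np.set_printoptions(precision=4,suppress=True)
s=manip.sense(); im=viewer.snapshot("wrist"); cv2.imwrite("pics/w1.png",im)
print(s["tcp_pos"])
for c in H:
    for a,p,r,q in blobs(im,c,100)[:4]:
        print(c,a,p.round(1),"z.012",onz("wrist",p,.012,s)[0][:2],"z.071",onz("wrist",p,.071,s)[0][:2],np.round(r[1],1),r[2])
E
```

```text
t: 2.4
tcp_pos: [0.4698, 0.1056, 0.2498]
tool_rot: [1.0, 0.029, 0.0, 0.0]
force: [-0.6, 0.5, -0.4]
finger_gap: -0.003
gripper_force: 0.0
[0.4698 0.1056 0.2498]
red 1694.5 [391.7 123.9] z.012 [0.5556 0.0325] z.071 [0.5535 0.0444] [65. 41.] 90.0
red 164.5 [185.4 231.1] z.012 [0.4293 0.2479] z.071 [0.4467 0.2264] [14.1 13.5] 80.53767395019531
yellow 520.5 [164.3 103.7] z.012 [0.569  0.2724] z.071 [0.5648 0.2471] [16. 44.] 83.6598129272461
yellow 163.0 [257.4 233.4] z.012 [0.4312 0.1659] z.071 [0.4483 0.1571] [13. 14.] 0.0
green 1545.5 [243.9 122.9] z.012 [0.5478 0.1833] z.071 [0.5469 0.1719] [63. 40.] 90.0
green 173.0 [386.6 228.1] z.012 [0.4451 0.0277] z.071 [0.4601 0.0403] [14.1 14. ] 8.130102157592773
blue 1627.5 [317.8 121.4] z.012 [0.5522 0.1081] z.071 [0.5506 0.1083] [63.3 42.1] 65.85445404052734
blue 153.5 [455.7 254.6] z.012 [ 0.4193 -0.0571] z.071 [ 0.4383 -0.0314] [14.1 13.1] 75.96376037597656
```

View pics/w1.png

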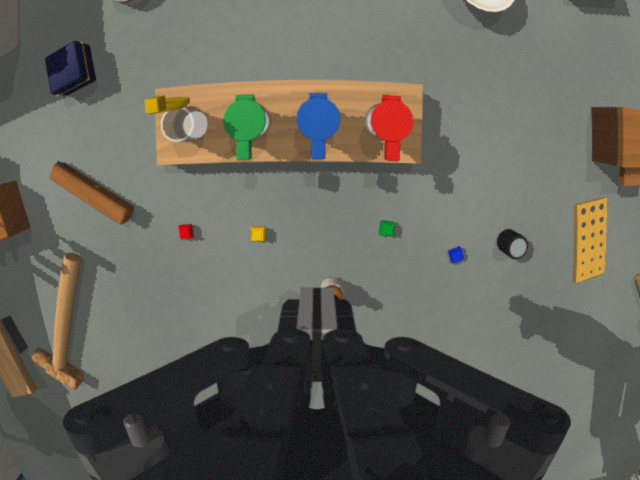

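```bash
python3 - <<'E'
from h import *
np.set_printoptions(precision=4,suppress=True)
s=manip.sense(); im=cv2.imread("pics/w1.png")
for c in ("green","blue","red"):
    q=blobs(im,c,500)[0][3][:,0,:]; t=q[q[:,1]>=143]; 
    m=mask(im,c); ys,xs=np.nonzero(m[145:157]); 
    bot=t[:,1].max(); print(c,"tab px",xs.mean(),bot,"tab sides x",onz("wrist",[[xs.mean(),bot+.5]],.0785,s)[0], onz("wrist",[[xs.mean(),150]],.0785,s)[0])
    m2=mask(im,c); m2[138:]=0; 
    cc=cv2.findContours(m2,0,1)[0]; cc=max(cc,key=cv2.contourArea)[:,0,:].astype(float); 
    w=[ (r,np.ptp(np.nonzero(m2[r])[0])+1 if m2[r].any() else 0) for r in range(95,138)]
    r,wd=max(w,key=lambda a:a[1]); rr=[a for a,b in w if b>=wd-1]; row=np.mean(rr); x=np.mean(np.nonzero(m2[int(row)])[0])
    print("  disc", x,row,wd,onz("wrist",[[x,row]],.071,s)[0])
# yellow: hinge/tab tops
for n,f in(("top","top0"),("side","side0"),("wrist","w1")):
    I=cv2.imread(f"pics/{f}.png")
    b=[b for b in blobs(I,"yellow") if b[2][1][0]!=0 and max(b[2][1])/min(b[2][1])>2 and b[0]<700][:1]
    for a,p,r,q in b: 
        q=q[:,0,:]; print(n,p,q.min(0),q.max(0))
E
python3 d.py 0.52 0.17 0.10 0.055
```

```text
green tab px 242.91139240506328 158 tab sides x [0.5155 0.169  0.0785] [0.5228 0.1693 0.0785]
  disc 244.0 120.0 41 [0.5487 0.1707 0.071 ]
blue tab px 317.5 158 tab sides x [0.5182 0.1056 0.0785] [0.5254 0.106  0.0785]
  disc 318.0 118.5 43 [0.5523 0.1071 0.071 ]
red tab px 392.0 160 tab sides x [0.521  0.042  0.0785] [0.53   0.0428 0.0785]
  disc 391.5 120.5 42 [0.5555 0.0437 0.071 ]
top [219.3629 232.6586] [211 230] [228 235]
side [329.3277 158.8352] [326 148] [332 174]
wrist [164.2821 103.6843] [145  96] [188 113]
target-axes slide cm [ 5.44 -6.25 14.95] tool-axes [ 5.46 -6.25 14.94] turn [0. 0. 0.]
```

```bash
python3 -m creep '[{"slide":[1.09,-1.22,2.6],"angular":[0,0,0],"claw":-0.3},{"slide":[1.09,-1.22,2.6],"angular":[0,0,0],"claw":-0.3},{"slide":[1.09,-1.22,2.6],"angular":[0,0,0],"claw":-0.3},{"slide":[1.09,-1.22,2.6],"angular":[0,0,0],"claw":-0.3},{"slide":[1.09,-1.22,2.6],"angular":[0,0,0],"claw":-0.3},{"slide":[0,0,0],"angular":[0,0,0],"claw":-0.3},{"slide":[0,0,0],"angular":[0,0,0],"claw":-0.3}]' 60
python3 d.py 0.521 0.1694 0.071 0.055
python3 -c "
from h import *
cv2.imwrite('pics/w2.png',viewer.snapshot('wrist'))"
```

```text
t: 3.03
tcp_pos: [0.5194, 0.1671, 0.1182]
tool_rot: [1.0, 0.027, -0.002, 0.0]
force: [-0.3, 0.6, 0.6]
finger_gap: 0.352
gripper_force: 0.0
target-axes slide cm [ 0.17 -0.22  4.72] tool-axes [ 0.2  -0.23  4.72] turn [ 0.    0.01 -0.  ]
```

View pics/w2.png

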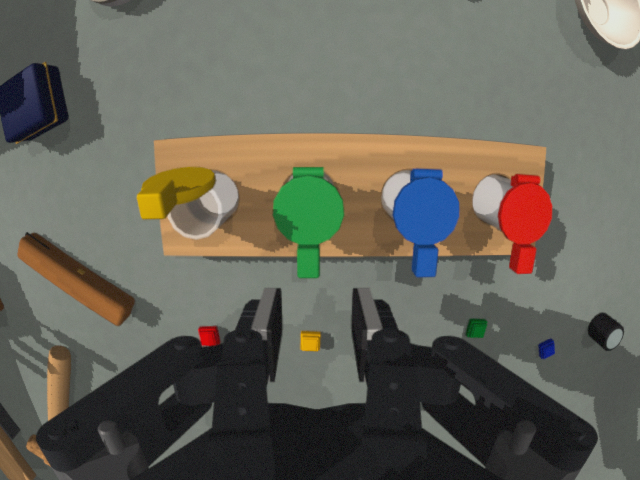

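```bash
cat > caps.py <<'E'
from h import *
np.set_printoptions(precision=4,suppress=True)
def caps(im,s,cs=("green","blue","red")):
    for c in cs:
        m=mask(im,c,120,50); n,l,st,ce=cv2.connectedComponentsWithStats(m)
        i=1+st[1:,4].argmax(); x,y,w,h=st[i,:4]; k=l==i; bot=y+h-1
        yy,xx=np.nonzero(k[bot-10:bot-1]); print(c,"tab end",onz("wrist",[[xx.mean(),bot+.5]],.0725,s)[0][:2],"mid of tab y",onz("wrist",[[xx.mean(),bot-8]],.0785,s)[0][:2])
if __name__=="__main__":
    s=manip.sense(); im=viewer.snapshot("wrist"); caps(im,s)
E
python3 caps.py
```

```text
green tab end [0.5129 0.1707] mid of tab y [0.5203 0.1709]
blue tab end [0.5157 0.1051] mid of tab y [0.5232 0.1079]
red tab end [0.5199 0.0406] mid of tab y [0.5275 0.0461]
```

```bash
python3 -m creep '[{"slide":[-0.05,-0.2,2.3],"angular":[0,0,0],"claw":-0.3},{"slide":[0,0,2.4],"angular":[0,0,0],"claw":-0.3},{"slide":[0,0,0],"angular":[0,0,0],"claw":-0.3},{"slide":[0,0,0],"angular":[0,0,0],"claw":-0.3}]' 60
python3 d.py 0.520 0.1708 0.071 0.055
```

```text
t: 3.47
tcp_pos: [0.5196, 0.1697, 0.0737]
tool_rot: [1.0, 0.027, -0.0, 0.0]
force: [-0.7, 0.0, 0.7]
finger_gap: 0.352
gripper_force: 0.0
target-axes slide cm [ 0.05 -0.11  0.27] tool-axes [ 0.05 -0.11  0.27] turn [ 0.  0. -0.]
```

```bash
python3 -m creep '[{"slide":[0.05,-0.1,0.25],"angular":[0,0,0],"claw":-0.3},{"slide":[0,0,0],"angular":[0,0,0],"claw":-1},{"slide":[0,0,0],"angular":[0,0,0],"claw":-1},{"slide":[0,0,0],"angular":[0,0,0],"claw":-1},{"slide":[0,0,0],"angular":[0,0,0],"claw":-1},{"slide":[0,0,0],"angular":[0,0,0],"claw":-1}]' 60
python3 -m creep '[{"slide":[0.16,0,-0.6],"angular":[0,0,0],"claw":-1},{"slide":[0.17,0,-0.59],"angular":[0,0,0],"claw":-1},{"slide":[0.31,0,-0.54],"angular":[0,0,0],"claw":-1},{"slide":[0.32,0,-0.53],"angular":[0,0,0],"claw":-1}]'
```

```text
t: 3.97
tcp_pos: [0.5214, 0.1717, 0.0716]
tool_rot: [1.0, 0.027, 0.001, 0.0]
force: [-0.4, -1.2, 6.8]
finger_gap: 0.113
gripper_force: 59.1
t: 4.3
tcp_pos: [0.5303, 0.1721, 0.0924]
tool_rot: [1.0, 0.027, -0.0, 0.0]
force: [4.9, 1.0, -12.9]
finger_gap: 0.105
gripper_force: 58.4
```

Gripping the tab with reasonable forces. I'll continue the arc.

```bash
python3 -m creep '[{"slide":[0.44,0,-0.44],"angular":[0,0,0],"claw":-1},{"slide":[0.44,0,-0.43],"angular":[0,0,0],"claw":-1},{"slide":[0.54,0,-0.31],"angular":[0,0,0],"claw":-1},{"slide":[0.54,0,-0.3],"angular":[0,0,0],"claw":-1},{"slide":[0.6,0,-0.16],"angular":[0,0,0],"claw":-1},{"slide":[0.6,0,-0.15],"angular":[0,0,0],"claw":-1},{"slide":[0.62,0,0],"angular":[0,0,0],"claw":-1},{"slide":[0.62,0,0],"angular":[0,0,0],"claw":-1},{"slide":[0.8,0,0.19],"angular":[0,0,0],"claw":-1},{"slide":[0,0,0],"angular":[0,0,0],"claw":-1}]'
python3 -c "
from h import *
cv2.imwrite('pics/w3.png',viewer.snapshot('wrist'))"
```

```text
t: 5.13
tcp_pos: [0.5813, 0.1746, 0.111]
tool_rot: [1.0, 0.027, -0.002, 0.0]
force: [-9.0, -1.7, 14.3]
finger_gap: 0.065
gripper_force: 127.7
```

View pics/w3.png

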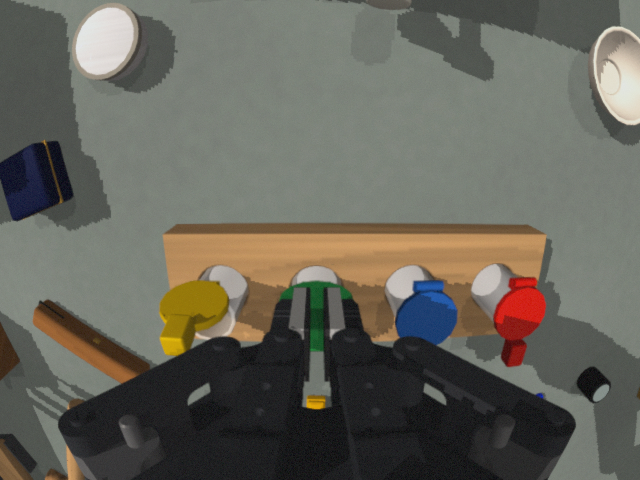

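```bash
python3 -m creep '[{"slide":[0,0,0],"angular":[0,0,0],"claw":-0.4},{"slide":[0,0,0],"angular":[0,0,0],"claw":-0.4},{"slide":[0,0,-1],"angular":[0,0,0],"claw":-0.4},{"slide":[0,0,-3],"angular":[0,0,0],"claw":-0.4},{"slide":[-3,0,-2],"angular":[0,0,0],"claw":-0.4},{"slide":[-3,0,0],"angular":[0,0,0],"claw":-0.4}]'
python3 -c "
from h import *
a=viewer.snapshot('wrist')[180:420,120:580];b=viewer.snapshot('side')[120:280,240:400]
cv2.imwrite('pics/w4.png',np.vstack([cv2.resize(a,(575,300)),np.hstack([cv2.resize(b,(300,300),interpolation=cv2.INTER_CUBIC),np.zeros((300,275,3),np.uint8)])]))"
```

```text
t: 5.68
tcp_pos: [0.5276, 0.1723, 0.1739]
tool_rot: [1.0, 0.027, 0.007, -0.001]
force: [0.1, -0.5, -0.1]
finger_gap: 0.299
gripper_force: 0.0
```

View pics/w4.png

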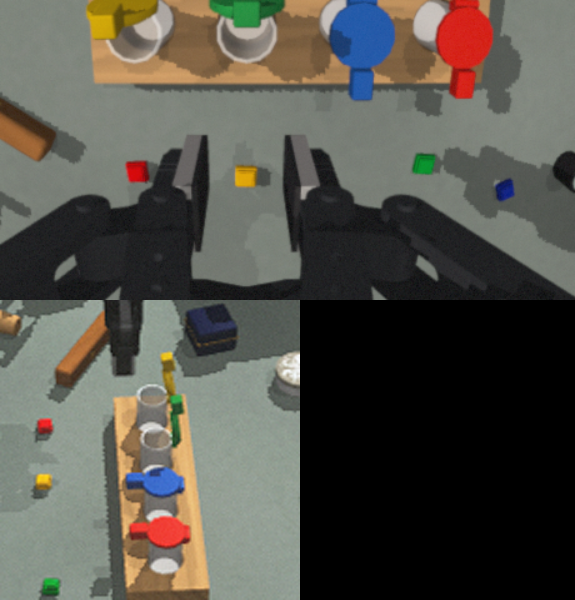

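Green is open and upright. Blue is next.

```bash
python3 -m creep '[{"slide":[-0.25,2.17,1.6],"angular":[0,0,0],"claw":-0.3},{"slide":[-0.25,2.17,1.6],"angular":[0,0,0],"claw":-0.3},{"slide":[-0.25,2.17,1.6],"angular":[0,0,0],"claw":-0.3},{"slide":[0,0,1.6],"angular":[0,0,0],"claw":-0.3},{"slide":[0,0,0],"angular":[0,0,0],"claw":-0.3},{"slide":[0,0,0],"angular":[0,0,0],"claw":-0.3}]' 60
python3 -c "
from caps import *
s=manip.sense(); caps(viewer.snapshot('wrist'),s,('blue','red'))"
python3 d.py 0.5235 0.107 0.071 0.055
```

```text
t: 6.28
tcp_pos: [0.519, 0.1062, 0.1048]
tool_rot: [1.0, 0.027, 0.0, -0.0]
force: [0.7, 0.2, 0.6]
finger_gap: 0.346
gripper_force: 0.0
blue tab end [0.5161 0.1067] mid of tab y [0.5232 0.107 ]
red tab end [0.5193 0.0413] mid of tab y [0.5264 0.0444]
target-axes slide cm [ 0.41 -0.03  3.44] tool-axes [ 0.4  -0.02  3.44] turn [-0. -0. -0.]
```

```bash
python3 -m creep '[{"slide":[0.4,0,1.7],"angular":[0,0,0],"claw":-0.3},{"slide":[0,0,1.7],"angular":[0,0,0],"claw":-0.3},{"slide":[0,0,0],"angular":[0,0,0],"claw":-0.3},{"slide":[0,0,0],"angular":[0,0,0],"claw":-1},{"slide":[0,0,0],"angular":[0,0,0],"claw":-1},{"slide":[0,0,0],"angular":[0,0,0],"claw":-1},{"slide":[0,0,0],"angular":[0,0,0],"claw":-1},{"slide":[0,0,0],"angular":[0,0,0],"claw":-1}]' 60
```

```text
t: 7.0
tcp_pos: [0.5227, 0.1073, 0.0718]
tool_rot: [1.0, 0.027, 0.001, -0.0]
force: [-1.0, 4.7, 0.7]
finger_gap: 0.114
gripper_force: 58.7
```

```bash
python3 -m creep '[{"slide":[0.16,0,-0.6],"angular":[0,0,0],"claw":-1},{"slide":[0.17,0,-0.59],"angular":[0,0,0],"claw":-1},{"slide":[0.31,0,-0.54],"angular":[0,0,0],"claw":-1},{"slide":[0.32,0,-0.53],"angular":[0,0,0],"claw":-1},{"slide":[0.44,0,-0.44],"angular":[0,0,0],"claw":-1},{"slide":[0.44,0,-0.43],"angular":[0,0,0],"claw":-1},{"slide":[0.54,0,-0.31],"angular":[0,0,0],"claw":-1}]'
python3 -m creep '[{"slide":[0.54,0,-0.3],"angular":[0,0,0],"claw":-1},{"slide":[0.6,0,-0.16],"angular":[0,0,0],"claw":-1},{"slide":[0.6,0,-0.15],"angular":[0,0,0],"claw":-1},{"slide":[0.62,0,0],"angular":[0,0,0],"claw":-1},{"slide":[0.62,0,0],"angular":[0,0,0],"claw":-1},{"slide":[0.7,0,0.15],"angular":[0,0,0],"claw":-1},{"slide":[0,0,0],"angular":[0,0,0],"claw":-1}]'
python3 -m creep '[{"slide":[0,0,0],"angular":[0,0,0],"claw":-0.4},{"slide":[0,0,0],"angular":[0,0,0],"claw":-0.4},{"slide":[0,0,-1],"angular":[0,0,0],"claw":-0.4},{"slide":[0,0,-3],"angular":[0,0,0],"claw":-0.4},{"slide":[-3,1,0],"angular":[0,0,0],"claw":-0.3},{"slide":[-2.6,2.5,0],"angular":[0,0,0],"claw":-0.3},{"slide":[0,2.9,2],"angular":[0,0,0],"claw":-0.3},{"slide":[0,0,2.2],"angular":[0,0,0],"claw":-0.3},{"slide":[0,0,0],"angular":[0,0,0],"claw":-0.3},{"slide":[0,0,0],"angular":[0,0,0],"claw":-0.3}]'
python3 -c "
from caps import *
s=manip.sense(); im=viewer.snapshot('wrist');caps(im,s,('red',)); cv2.imwrite('pics/w5.png',im)"
python3 d.py 0.527 0.0435 0.071 0.055
```

```text
t: 7.58
tcp_pos: [0.5448, 0.1084, 0.1047]
tool_rot: [1.0, 0.027, -0.002, -0.001]
force: [-2.0, 3.3, -5.9]
finger_gap: 0.092
gripper_force: 58.5
t: 8.17
tcp_pos: [0.5921, 0.1108, 0.1186]
tool_rot: [1.0, 0.027, 0.012, -0.001]
force: [3.9, 7.1, 25.9]
finger_gap: 0.058
gripper_force: 59.6
t: 9.0
tcp_pos: [0.5292, 0.0424, 0.1073]
tool_rot: [1.0, 0.027, -0.002, -0.0]
force: [-0.1, -0.1, 0.0]
finger_gap: 0.346
gripper_force: 0.0
red tab end [0.5193 0.0427] mid of tab y [0.5268 0.043 ]
target-axes slide cm [-0.31 -0.09  3.71] tool-axes [-0.31 -0.09  3.71] turn [ 0.  0. -0.]
```

View pics/w5.png

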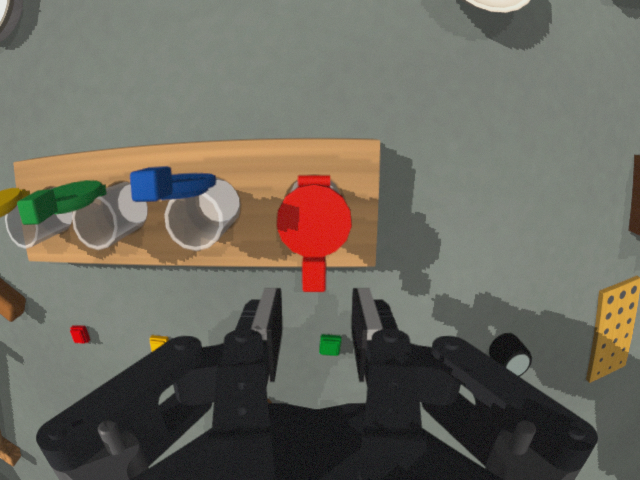

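Blue is open too. Same procedure for red.

```bash
python3 -m creep '[{"slide":[-0.25,-0.05,1.8],"angular":[0,0,0],"claw":-0.3},{"slide":[0,0,1.8],"angular":[0,0,0],"claw":-0.3},{"slide":[0,0,0],"angular":[0,0,0],"claw":-0.3},{"slide":[0,0,0],"angular":[0,0,0],"claw":-1},{"slide":[0,0,0],"angular":[0,0,0],"claw":-1},{"slide":[0,0,0],"angular":[0,0,0],"claw":-1},{"slide":[0,0,0],"angular":[0,0,0],"claw":-1},{"slide":[0,0,0],"angular":[0,0,0],"claw":-1}]' 60
python3 -m creep '[{"slide":[0.16,0,-0.6],"angular":[0,0,0],"claw":-1},{"slide":[0.17,0,-0.59],"angular":[0,0,0],"claw":-1},{"slide":[0.31,0,-0.54],"angular":[0,0,0],"claw":-1},{"slide":[0.32,0,-0.53],"angular":[0,0,0],"claw":-1},{"slide":[0.44,0,-0.44],"angular":[0,0,0],"claw":-1},{"slide":[0.44,0,-0.43],"angular":[0,0,0],"claw":-1},{"slide":[0.54,0,-0.31],"angular":[0,0,0],"claw":-1}]'
python3 -m creep '[{"slide":[0.54,0,-0.3],"angular":[0,0,0],"claw":-1},{"slide":[0.6,0,-0.16],"angular":[0,0,0],"claw":-1},{"slide":[0.6,0,-0.15],"angular":[0,0,0],"claw":-1},{"slide":[0.62,0,0],"angular":[0,0,0],"claw":-1},{"slide":[0.62,0,0],"angular":[0,0,0],"claw":-1},{"slide":[0.7,0,0.15],"angular":[0,0,0],"claw":-1},{"slide":[0,0,0],"angular":[0,0,0],"claw":-1}]'
python3 -m creep '[{"slide":[0,0,0],"angular":[0,0,0],"claw":-0.4},{"slide":[0,0,0],"angular":[0,0,0],"claw":-0.4},{"slide":[0,0,-1],"angular":[0,0,0],"claw":-0.4},{"slide":[0,0,-3],"angular":[0,0,0],"claw":-0.4},{"slide":[-3,0,-2],"angular":[0,0,0],"claw":-0.3},{"slide":[-3.5,-1.5,-1],"angular":[0,0,0],"claw":-0.3},{"slide":[-3.5,-1.5,0],"angular":[0,0,0],"claw":-0.3},{"slide":[-3.5,-1.5,0],"angular":[0,0,0],"claw":-0.3},{"slide":[0,0,0],"angular":[0,0,0],"claw":-0.3},{"slide":[0,0,0],"angular":[0,0,0],"claw":-0.3}]'
cat > st.py <<'E'
from h import *
np.set_printoptions(precision=4,suppress=True)
s=manip.sense(); im=viewer.snapshot("wrist"); cv2.imwrite("pics/st.png",im)
print(s["tcp_pos"])
for c in H:
    for a,p,r,q in blobs(im,c,60,smin=130,vmin=50)[:4]:
        P=onz("wrist",p,.009,s)[0]
        if a<700 and P[0]<.49:
            b=onz("wrist",cv2.boxPoints(r),.012,s)[:,:2]; e=b[1]-b[0]
            print(c,a,p.round(),P[:2],"edge yaw",np.arctan2(e[1],e[0])%(np.pi/2),"sizes",np.linalg.norm(e),np.linalg.norm(b[2]-b[1]))
E
python3 st.py
```

```text
t: 9.72
tcp_pos: [0.5284, 0.0436, 0.0729]
tool_rot: [1.0, 0.027, 0.001, -0.0]
force: [-0.2, 2.2, 3.1]
finger_gap: 0.109
gripper_force: 58.9
t: 10.3
tcp_pos: [0.5526, 0.0449, 0.1062]
tool_rot: [1.0, 0.027, 0.001, -0.0]
force: [2.2, 2.5, -10.1]
finger_gap: 0.085
gripper_force: 58.4
t: 10.88
tcp_pos: [0.592, 0.0461, 0.1127]
tool_rot: [1.0, 0.027, 0.004, 0.001]
force: [0.5, 0.2, 0.6]
finger_gap: -0.002
gripper_force: 0.0
t: 11.72
tcp_pos: [0.4483, 0.0847, 0.1816]
tool_rot: [1.0, 0.028, -0.001, 0.0]
force: [0.6, 0.0, -0.2]
finger_gap: 0.352
gripper_force: 0.0
[0.4483 0.0847 0.1816]
red 237.0 [142. 227.] [0.4285 0.2487] edge yaw 0.1266245224624789 sizes 0.018346255252072407 0.01586786731355945
yellow 216.5 [223. 230.] [0.4304 0.167 ] edge yaw 1.5512186975452238 sizes 0.01579971530536984 0.01568241116546845
green 278.5 [380. 223.] [0.4444 0.0272] edge yaw 1.5557657709841888 sizes 0.015865766577372 0.01586889161092062
blue 243.0 [464. 255.] [ 0.4185 -0.0583] edge yaw 0.36816588790491234 sizes 0.016622715738925747 0.018098151450064708
```

View pics/st.png

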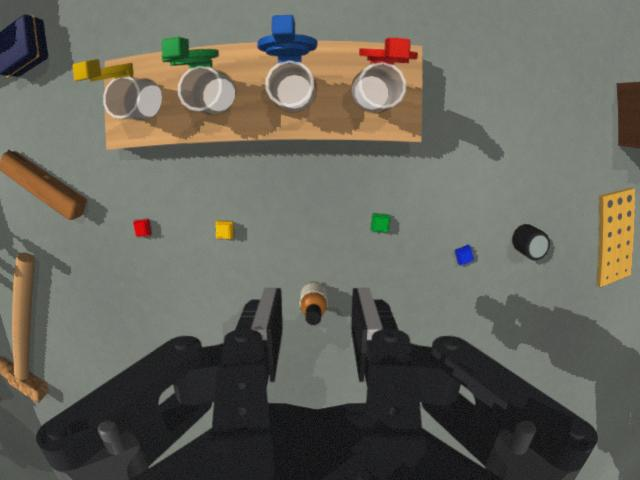

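All four caps are open, and the stones are at about y=228 px (blue at 464,255). I'll pick green first and check the rim centres.

```bash
python3 -c "
from h import *
s=manip.sense()
print(onz('wrist',[[122,96],[206,88],[290,86],[381,86]],.066,s).round(4)); print('dropper',onz('top',[[295,323]],.04),'loupe',onz('top',[[390,293]],.03))"
python3 -m creep '[{"slide":[-0.18,1.43,3.5],"angular":[0,0,0],"claw":-0.2},{"slide":[-0.18,1.43,3.5],"angular":[0,0,0],"claw":-0.2},{"slide":[-0.18,1.43,3.5],"angular":[0,0,0],"claw":-0.2},{"slide":[-0.18,1.43,3.4],"angular":[0,0,0],"claw":-0.2},{"slide":[0,0,0],"angular":[0,0,0],"claw":-0.2},{"slide":[0,0,0],"angular":[0,0,0],"claw":-0.2}]' 50
python3 d.py .4444 .0272 .003 0.02; python3 st.py
```

```text
[[0.55   0.2349 0.066 ]
 [0.5526 0.1667 0.066 ]
 [0.5544 0.1072 0.066 ]
 [0.5587 0.0447 0.066 ]]
dropper [[0.37232037 0.08201251 0.04      ]] loupe [[ 0.43604074 -0.12566625  0.03      ]]
t: 12.27
tcp_pos: [0.4473, 0.0256, 0.04]
tool_rot: [1.0, 0.026, -0.002, -0.0]
force: [0.3, 0.5, -0.3]
finger_gap: 0.401
gripper_force: 0.0
target-axes slide cm [-0.29 -0.16  3.7 ] tool-axes [-0.27 -0.17  3.7 ] turn [-0.    0.    0.03]
[0.4473 0.0256 0.04  ]
red 105.5 [  3. 278.] [0.4287 0.239 ] edge yaw 0.08817936307549368 sizes 0.007942728494839435 0.017268894426428174
yellow 383.0 [ 78. 287.] [0.43   0.1674] edge yaw 0.23955180028253453 sizes 0.02010772485625406 0.017733515539064316
blue 580.5 [460. 326.] [ 0.4204 -0.0581] edge yaw 0.2623411790107206 sizes 0.015946467833440312 0.019404943569503206
```

```bash
python3 -m creep '[{"slide":[-0.2,-0.15,1.9],"angular":[0,0,0.03],"claw":-0.2},{"slide":[0,0,1.8],"angular":[0,0,0],"claw":-0.2},{"slide":[0,0,0],"angular":[0,0,0],"claw":-0.2},{"slide":[0,0,0],"angular":[0,0,0],"claw":-1},{"slide":[0,0,0],"angular":[0,0,0],"claw":-1},{"slide":[0,0,0],"angular":[0,0,0],"claw":-1},{"slide":[0,0,0],"angular":[0,0,0],"claw":-1},{"slide":[0,0,0],"angular":[0,0,0],"claw":-1}]' 50
python3 -m creep '[{"slide":[0,0,-2],"angular":[0,0,0],"claw":-1},{"slide":[0,0,-3],"angular":[0,0,0],"claw":-1},{"slide":[0,0,-3.5],"angular":[0,0,0],"claw":-1},{"slide":[0,0,-3],"angular":[0,0,0],"claw":-1},{"slide":[0,0,0],"angular":[0,0,0],"claw":-1}]' 50
python3 d.py .550 .171 .085 0.055
```

```text
t: 12.98
tcp_pos: [0.4465, 0.0281, 0.007]
tool_rot: [1.0, 0.012, 0.002, 0.0]
force: [0.7, 3.2, 8.7]
finger_gap: 0.162
gripper_force: 49.3
t: 13.4
tcp_pos: [0.4483, 0.0277, 0.1256]
tool_rot: [1.0, 0.013, 0.006, 0.001]
force: [0.5, -0.2, 0.3]
finger_gap: 0.16
gripper_force: 48.9
target-axes slide cm [ 10.95 -13.75   4.06] tool-axes [ 10.49 -14.08   4.16] turn [ 0.   -0.01 -0.03]
```

```bash
python3 -m creep '[{"slide":[2.1,-2.82,0],"angular":[0,0,-0.03],"claw":-1},{"slide":[2.1,-2.82,0],"angular":[0,0,0],"claw":-1},{"slide":[2.1,-2.82,0],"angular":[0,0,0],"claw":-1},{"slide":[2.1,-2.82,0],"angular":[0,0,0],"claw":-1},{"slide":[2.1,-2.82,0],"angular":[0,0,0],"claw":-1},{"slide":[0,0,2],"angular":[0,0,0],"claw":-1},{"slide":[0,0,0],"angular":[0,0,0],"claw":-1},{"slide":[0,0,0],"angular":[0,0,0],"claw":-1}]' 50
python3 d.py .550 .171 .076 0.055
python3 -c "
from h import *
cv2.imwrite('pics/g1.png',cv2.resize(viewer.snapshot('wrist')[200:440,190:450],(780,720))[:600])"
```

```text
t: 14.07
tcp_pos: [0.5409, 0.174, 0.0993]
tool_rot: [1.0, 0.028, -0.002, 0.0]
force: [0.0, -0.5, -0.2]
finger_gap: 0.157
gripper_force: 49.0
target-axes slide cm [0.89 0.35 2.33] tool-axes [0.9  0.35 2.33] turn [0. 0. 0.]
```

View pics/g1.png

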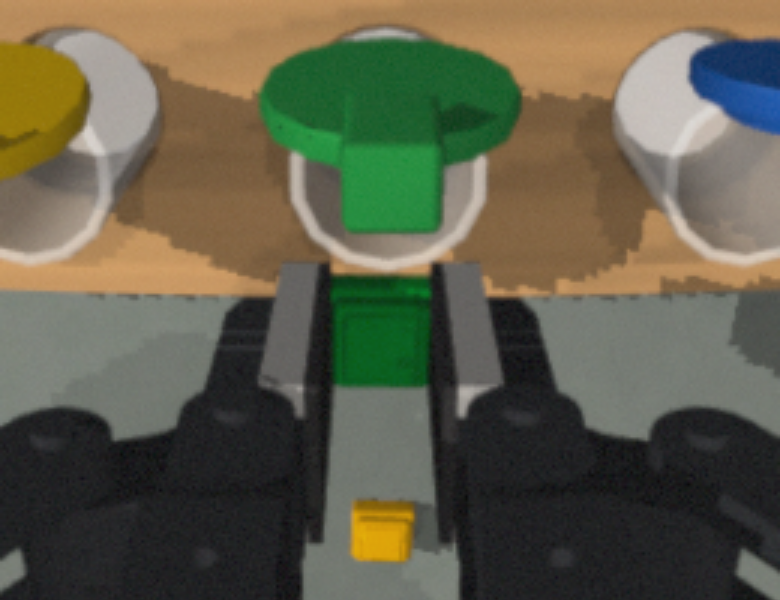

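```bash
python3 -c "
from h import *
s=manip.sense(); print(s['tcp_pos'])
print('rim front',onz('wrist',[[319.3,287.3],[190+292/3,200+180/3],[190+485/3,200+180/3]],.066,s).round(4)); print('stone at z of tcp+5',onz('wrist',[[317.3,311.7]],s['tcp_pos'][2]+.005,s).round(4))"
```

```text
[0.54132176 0.1735624  0.09987151]
rim front [[0.5345 0.1709 0.066 ]
 [0.5487 0.188  0.066 ]
 [0.5505 0.1554 0.066 ]]
stone at z of tcp+5 [[0.5407 0.1724 0.1049]]
```

```bash
python3 -m creep '[{"slide":[0.76,0.22,0],"angular":[0,0,0],"claw":-1},{"slide":[0,0,1.2],"angular":[0,0,0],"claw":-1},{"slide":[0,0,1.2],"angular":[0,0,0],"claw":-1},{"slide":[0,0,0],"angular":[0,0,0],"claw":-1},{"slide":[0,0,0],"angular":[0,0,0],"claw":-0.4},{"slide":[0,0,0],"angular":[0,0,0],"claw":-0.4},{"slide":[0,0,0],"angular":[0,0,0],"claw":-0.4},{"slide":[0,0,-3],"angular":[0,0,0],"claw":-0.4},{"slide":[-3,0,-3],"angular":[0,0,0],"claw":-0.3},{"slide":[-3.5,0,-2],"angular":[0,0,0],"claw":-0.3}]' 50
python3 -m creep '[{"slide":[-3.5,0,0],"angular":[0,0,0],"claw":-0.3},{"slide":[0,0,0],"angular":[0,0,0],"claw":-0.3},{"slide":[0,0,0],"angular":[0,0,0],"claw":-0.3}]'
python3 - <<'E'
from h import *
s=manip.sense();im=viewer.snapshot('wrist');cv2.imwrite('pics/g2.png',im)
for c in H:
    for a,p,r,q in blobs(im,c,40,smin=120,vmin=40): print(c,a,p.round(),onz('wrist',p,.009,s)[0].round(4))
E
python3 d.py .4302 .1672 .04 .03
```

```text
t: 14.95
tcp_pos: [0.4895, 0.1687, 0.1578]
tool_rot: [1.0, 0.027, 0.004, -0.0]
force: [-0.0, 0.5, -0.3]
finger_gap: 0.347
gripper_force: 0.0
t: 15.2
tcp_pos: [0.4488, 0.1668, 0.1562]
tool_rot: [1.0, 0.028, -0.0, 0.0]
force: [1.9, 1.8, 0.2]
finger_gap: 0.349
gripper_force: 0.0
red 1083.5 [530.  69.] [ 0.5968 -0.0091  0.009 ]
red 328.0 [216. 241.] [0.4284 0.2492 0.009 ]
yellow 1102.0 [199.  54.] [0.5815 0.2666 0.009 ]
yellow 313.5 [314. 244.] [0.4301 0.167  0.009 ]
green 1414.5 [315.  43.] [0.5912 0.1752 0.009 ]
green 343.0 [312.  93.] [0.5508 0.1747 0.009 ]
blue 1881.5 [430.  43.] [0.6012 0.0846 0.009 ]
blue 505.5 [47. 18.] [0.6369 0.4304 0.009 ]
blue 227.5 [546. 267.] [ 0.4185 -0.0577  0.009 ]
target-axes slide cm [-2.1  -0.1  11.62] tool-axes [-2.12 -0.15 11.62] turn [-0.   -0.    0.03]
```

Green is in its vial. Yellow is next.

```bash
python3 -m creep '[{"slide":[-0.6,-0.02,3.7],"angular":[0,0,0.03],"claw":-0.2},{"slide":[-0.6,-0.02,3.7],"angular":[0,0,0],"claw":-0.2},{"slide":[-0.6,-0.02,3.7],"angular":[0,0,0],"claw":-0.2},{"slide":[0,0,0],"angular":[0,0,0],"claw":-0.2},{"slide":[0,0,0],"angular":[0,0,0],"claw":-0.2}]' 50
python3 d.py .4302 .1672 .005 .025
```

```text
t: 15.67
tcp_pos: [0.4329, 0.1665, 0.0424]
tool_rot: [1.0, 0.012, -0.002, 0.0]
force: [1.3, 1.0, -0.0]
finger_gap: 0.402
gripper_force: 0.0
target-axes slide cm [-0.27 -0.08  3.74] tool-axes [-0.25 -0.08  3.74] turn [ 0.    0.01 -0.  ]
```

```bash
python3 -m creep '[{"slide":[-0.2,-0.06,1.9],"angular":[0,0,0],"claw":-0.2},{"slide":[0,0,1.8],"angular":[0,0,0],"claw":-0.2},{"slide":[0,0,0],"angular":[0,0,0],"claw":-0.2},{"slide":[0,0,0],"angular":[0,0,0],"claw":-1},{"slide":[0,0,0],"angular":[0,0,0],"claw":-1},{"slide":[0,0,0],"angular":[0,0,0],"claw":-1},{"slide":[0,0,0],"angular":[0,0,0],"claw":-1},{"slide":[0,0,0],"angular":[0,0,0],"claw":-1}]' 50
python3 -m creep '[{"slide":[0,0,-2],"angular":[0,0,0],"claw":-1},{"slide":[0,0,-3],"angular":[0,0,0],"claw":-1},{"slide":[0,0,-3.5],"angular":[0,0,0],"claw":-1},{"slide":[2.9,-1.64,-2.5],"angular":[0,0,0],"claw":-1},{"slide":[2.9,-1.64,0],"angular":[0,0,0],"claw":-1},{"slide":[2.9,-1.64,0],"angular":[0,0,0],"claw":-1},{"slide":[2.5,-1.6,0],"angular":[0,0,-0.03],"claw":-1},{"slide":[0,0,1],"angular":[0,0,0],"claw":-1},{"slide":[0,0,0],"angular":[0,0,0],"claw":-1},{"slide":[0,0,0],"angular":[0,0,0],"claw":-1}]' 50
python3 d.py .5465 .2355 .077 0.055
```

```text
t: 16.33
tcp_pos: [0.4335, 0.1675, 0.0096]
tool_rot: [1.0, 0.012, 0.003, -0.0]
force: [0.2, 0.4, 8.2]
finger_gap: 0.15
gripper_force: 49.4
t: 17.17
tcp_pos: [0.5395, 0.2348, 0.1071]
tool_rot: [1.0, 0.027, -0.002, 0.0]
force: [-1.2, -0.3, -0.2]
finger_gap: 0.149
gripper_force: 48.8
target-axes slide cm [ 0.71 -0.03  3.01] tool-axes [ 0.72 -0.03  3.  ] turn [ 0.  0. -0.]
```

```bash
python3 -m creep '[{"slide":[0.7,-0.03,0.5],"angular":[0,0,0],"claw":-1},{"slide":[0,0,1.2],"angular":[0,0,0],"claw":-1},{"slide":[0,0,1.1],"angular":[0,0,0],"claw":-1},{"slide":[0,0,0],"angular":[0,0,0],"claw":-1},{"slide":[0,0,0],"angular":[0,0,0],"claw":-0.4},{"slide":[0,0,0],"angular":[0,0,0],"claw":-0.4},{"slide":[0,0,0],"angular":[0,0,0],"claw":-0.4},{"slide":[0,0,-3],"angular":[0,0,0],"claw":-0.4},{"slide":[-3,0,-3],"angular":[0,0,0],"claw":-0.3},{"slide":[-3.5,0,-2],"angular":[0,0,0],"claw":-0.3}]' 50
python3 -m creep '[{"slide":[-3.5,0,0],"angular":[0,0,0],"claw":-0.3},{"slide":[-1.5,0,0],"angular":[0,0,0],"claw":-0.3},{"slide":[0,0,0],"angular":[0,0,0],"claw":-0.3},{"slide":[0,0,0],"angular":[0,0,0],"claw":-0.3}]'
cat > see.py <<'E'
from h import *
s=manip.sense();im=viewer.snapshot('wrist');cv2.imwrite('pics/see.png',im)
for c in H:
    for a,p,r,q in blobs(im,c,40,smin=120,vmin=40):
        b=onz("wrist",cv2.boxPoints(r),.012,s)[:,:2]; e=b[1]-b[0]
        print(c,a,p.round(),onz('wrist',p,.009,s)[0][:2].round(4),(np.arctan2(e[1],e[0])%(np.pi/2)).round(2))
E
python3 see.py
python3 d.py .4284 .2492 .04 .1
```

```text
t: 18.0
tcp_pos: [0.4876, 0.2327, 0.1613]
tool_rot: [1.0, 0.027, 0.004, -0.001]
force: [0.3, 0.3, 1.4]
finger_gap: 0.35
gripper_force: 0.0
t: 18.33
tcp_pos: [0.4342, 0.2299, 0.1597]
tool_rot: [1.0, 0.028, 0.001, -0.0]
force: [0.5, 0.0, 0.3]
finger_gap: 0.35
gripper_force: 0.0
red 918.0 [599.  71.] [ 0.6026 -0.0339] 1.54
red 352.0 [291. 227.] [0.4282 0.2498] 0.14
yellow 1551.5 [315.  27.] [0.5917 0.2392] 0.89
green 1493.5 [428.  32.] [0.5976 0.1486] 0.58
green 152.0 [402.  80.] [0.5538 0.1682] 1.43
blue 1598.0 [523.  42.] [0.6068 0.0593] 0.58
blue 185.5 [592. 254.] [ 0.4183 -0.0572] 0.05
blue 74.5 [103.   3.] [0.6272 0.4299] 1.39
target-axes slide cm [-0.53 -1.98 11.96] tool-axes [-0.65 -1.95 11.96] turn [-0.   -0.   -0.04]
```

```bash
python3 -c "
from h import *
im=cv2.imread('pics/see.png')
for c in('yellow','green'):
    for b in blobs(im,c,40,smin=120,vmin=40): print(c,cv2.boundingRect(b[3]),b[0])
cv2.imwrite('pics/y1.png',np.hstack([cv2.resize(im[0:130,240:460],(660,390),interpolation=cv2.INTER_CUBIC)]))"
```

```text
yellow (283, 3, 65, 44) 1551.5
green (393, 10, 62, 42) 1493.5
green (395, 72, 15, 19) 152.0
```

View pics/y1.png

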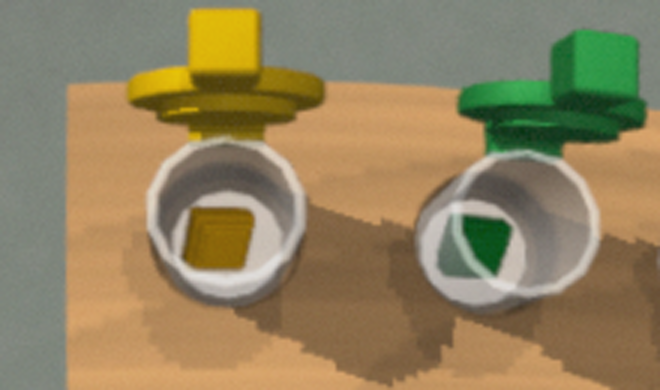

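Yellow and green are in their vials. Red is next.

```bash
python3 -m creep '[{"slide":[-0.13,-0.65,3.8],"angular":[0,0,-0.065],"claw":-0.2},{"slide":[-0.08,-0.65,3.8],"angular":[0,0,0],"claw":-0.2},{"slide":[-0.08,-0.65,3.8],"angular":[0,0,0],"claw":-0.2},{"slide":[0,0,0],"angular":[0,0,0],"claw":-0.2},{"slide":[0,0,0],"angular":[0,0,0],"claw":-0.2}]' 50
python3 d.py .429 .2495 .005 .12
```

```text
t: 18.8
tcp_pos: [0.4291, 0.2484, 0.0425]
tool_rot: [0.998, 0.06, -0.003, 0.001]
force: [0.1, -0.8, -0.0]
finger_gap: 0.402
gripper_force: 0.0
target-axes slide cm [-0.   -0.11  3.75] tool-axes [ 0.02 -0.11  3.75] turn [ 0.    0.01 -0.  ]
```

```bash
python3 -m creep '[{"slide":[0,-0.08,1.9],"angular":[0,0,0],"claw":-0.2},{"slide":[0,0,1.8],"angular":[0,0,0],"claw":-0.2},{"slide":[0,0,0],"angular":[0,0,0],"claw":-0.2},{"slide":[0,0,0],"angular":[0,0,0],"claw":-1},{"slide":[0,0,0],"angular":[0,0,0],"claw":-1},{"slide":[0,0,0],"angular":[0,0,0],"claw":-1},{"slide":[0,0,0],"angular":[0,0,0],"claw":-1},{"slide":[0,0,0],"angular":[0,0,0],"claw":-1}]' 50
python3 -m creep '[{"slide":[0,0,-2],"angular":[0,0,0],"claw":-1},{"slide":[0,0,-3],"angular":[0,0,0],"claw":-1},{"slide":[0,0,-3.5],"angular":[0,0,0],"claw":-1},{"slide":[0,0,-3.5],"angular":[0,0,0],"claw":-1},{"slide":[1.46,3.13,0],"angular":[0,0,0],"claw":-1},{"slide":[1.46,3.13,0],"angular":[0,0,0],"claw":-1},{"slide":[1.46,3.13,0],"angular":[0,0,0],"claw":-1},{"slide":[1.46,3.13,0],"angular":[0,0,0],"claw":-1},{"slide":[1.46,3.13,0],"angular":[0,0,0],"claw":-1},{"slide":[1.46,3.13,0],"angular":[0,0,0],"claw":-1}]' 50
python3 -m creep '[{"slide":[0.8,3.13,0],"angular":[0,0,0],"claw":-1},{"slide":[0,0,1],"angular":[0,0,0.065],"claw":-1},{"slide":[0,0,0],"angular":[0,0,0],"claw":-1},{"slide":[0,0,0],"angular":[0,0,0],"claw":-1}]'
python3 d.py .5565 .0445 .078 0.055
```

```text
t: 19.47
tcp_pos: [0.4314, 0.2499, 0.0103]
tool_rot: [0.998, 0.06, 0.003, -0.001]
force: [0.4, -1.9, 8.8]
finger_gap: 0.145
gripper_force: 49.3
t: 20.3
tcp_pos: [0.5396, 0.072, 0.1295]
tool_rot: [0.998, 0.06, 0.001, 0.0]
force: [0.7, 0.5, 0.2]
finger_gap: 0.146
gripper_force: 48.8
t: 20.63
tcp_pos: [0.5496, 0.0433, 0.1184]
tool_rot: [1.0, 0.028, -0.0, -0.0]
force: [0.0, 0.4, -0.1]
finger_gap: 0.145
gripper_force: 48.8
target-axes slide cm [ 0.69 -0.08  4.04] tool-axes [ 0.7  -0.08  4.04] turn [-0.  0.  0.]
```

```bash
python3 -m creep '[{"slide":[0.7,-0.08,1],"angular":[0,0,0],"claw":-1},{"slide":[0,0,1.5],"angular":[0,0,0],"claw":-1},{"slide":[0,0,1.4],"angular":[0,0,0],"claw":-1},{"slide":[0,0,0],"angular":[0,0,0],"claw":-1},{"slide":[0,0,0],"angular":[0,0,0],"claw":-0.4},{"slide":[0,0,0],"angular":[0,0,0],"claw":-0.4},{"slide":[0,0,0],"angular":[0,0,0],"claw":-0.4},{"slide":[0,0,-3],"angular":[0,0,0],"claw":-0.4},{"slide":[-3,0,-3],"angular":[0,0,0],"claw":-0.3},{"slide":[-3.5,0,-2],"angular":[0,0,0],"claw":-0.3}]' 50
python3 -m creep '[{"slide":[-3,2.5,0],"angular":[0,0,-0.1],"claw":-0.3},{"slide":[-2.5,3,0],"angular":[0,0,-0.1],"claw":-0.3},{"slide":[-1,3,0],"angular":[0,0,-0.1],"claw":-0.3},{"slide":[0,0,0],"angular":[0,0,0],"claw":-0.3},{"slide":[0,0,0],"angular":[0,0,0],"claw":-0.3}]'
python3 see.py
python3 d.py .419 -.0577 .04 .36
```

```text
t: 21.47
tcp_pos: [0.4964, 0.0407, 0.1609]
tool_rot: [1.0, 0.028, 0.004, 0.001]
force: [-0.1, -0.6, 1.0]
finger_gap: 0.356
gripper_force: 0.0
t: 21.88
tcp_pos: [0.4431, -0.0518, 0.1593]
tool_rot: [0.985, 0.174, 0.001, 0.001]
force: [0.6, 0.4, 0.0]
finger_gap: 0.353
gripper_force: 0.0
red 282.0 [246.   4.] [0.5927 0.0614] 0.26
red 177.0 [241.  42.] [0.5608 0.0533] 0.78
blue 328.0 [313. 251.] [ 0.4185 -0.059 ] 0.42
target-axes slide cm [-2.48 -0.19 11.9 ] tool-axes [-2.5  -0.18 11.9 ] turn [ 0.   -0.   -0.01]
```

```bash
python3 -m creep '[{"slide":[-0.8,0.05,3.8],"angular":[0,0,-0.04],"claw":-0.2},{"slide":[-0.8,0,3.8],"angular":[0,0,0],"claw":-0.2},{"slide":[-0.7,0,3.8],"angular":[0,0,0],"claw":-0.2},{"slide":[0,0,0],"angular":[0,0,0],"claw":-0.2},{"slide":[0,0,0],"angular":[0,0,0],"claw":-0.2}]' 50
python3 d.py .4195 -.0585 .005 .39
```

```text
t: 22.35
tcp_pos: [0.4197, -0.0577, 0.0425]
tool_rot: [0.981, 0.196, -0.003, -0.002]
force: [0.2, 0.2, 0.4]
finger_gap: 0.401
gripper_force: 0.0
target-axes slide cm [-0.05  0.06  3.75] tool-axes [-0.03  0.08  3.75] turn [-0.01  0.01  0.  ]
```

```bash
python3 -m creep '[{"slide":[-0.03,0.06,1.9],"angular":[0,0,0],"claw":-0.2},{"slide":[0,0,1.8],"angular":[0,0,0],"claw":-0.2},{"slide":[0,0,0],"angular":[0,0,0],"claw":-0.2},{"slide":[0,0,0],"angular":[0,0,0],"claw":-1},{"slide":[0,0,0],"angular":[0,0,0],"claw":-1},{"slide":[0,0,0],"angular":[0,0,0],"claw":-1},{"slide":[0,0,0],"angular":[0,0,0],"claw":-1},{"slide":[0,0,0],"angular":[0,0,0],"claw":-1}]' 50
python3 -m creep '[{"slide":[0,0,-2],"angular":[0,0,0],"claw":-1},{"slide":[0,0,-3],"angular":[0,0,0.11],"claw":-1},{"slide":[0,0,-3.5],"angular":[0,0,0.11],"claw":-1},{"slide":[0,0,-3.5],"angular":[0,0,0.115],"claw":-1},{"slide":[2.37,-2.64,0],"angular":[0,0,0],"claw":-1},{"slide":[2.37,-2.64,0],"angular":[0,0,0],"claw":-1},{"slide":[2.37,-2.64,0],"angular":[0,0,0],"claw":-1},{"slide":[2.37,-2.64,0],"angular":[0,0,0],"claw":-1},{"slide":[2.37,-2.64,0],"angular":[0,0,0],"claw":-1},{"slide":[1.5,-2.64,0],"angular":[0,0,0],"claw":-1}]' 50
python3 -m creep '[{"slide":[0,0,1],"angular":[0,0,0],"claw":-1},{"slide":[0,0,0],"angular":[0,0,0],"claw":-1},{"slide":[0,0,0],"angular":[0,0,0],"claw":-1}]'
python3 d.py .553 .108 .078 0.055
```

```text
t: 23.02
tcp_pos: [0.4229, -0.0602, 0.0098]
tool_rot: [0.981, 0.196, 0.002, 0.001]
force: [1.8, 4.1, 7.8]
finger_gap: 0.149
gripper_force: 48.8
t: 23.85
tcp_pos: [0.548, 0.1078, 0.1301]
tool_rot: [1.0, 0.03, 0.003, 0.0]
force: [0.8, -0.1, -0.3]
finger_gap: 0.142
gripper_force: 48.8
t: 24.1
tcp_pos: [0.5437, 0.1061, 0.118]
tool_rot: [1.0, 0.03, -0.001, 0.0]
force: [0.7, 0.2, -0.3]
finger_gap: 0.147
gripper_force: 48.8
target-axes slide cm [ 0.94 -0.14  4.  ] tool-axes [ 0.94 -0.14  3.99] turn [0.   0.   0.01]
```

```bash
python3 -m creep '[{"slide":[0.9,-0.15,1],"angular":[0,0,0],"claw":-1},{"slide":[0,0,1.5],"angular":[0,0,0],"claw":-1},{"slide":[0,0,1.4],"angular":[0,0,0],"claw":-1},{"slide":[0,0,0],"angular":[0,0,0],"claw":-1},{"slide":[0,0,0],"angular":[0,0,0],"claw":-0.4},{"slide":[0,0,0],"angular":[0,0,0],"claw":-0.4},{"slide":[0,0,0],"angular":[0,0,0],"claw":-0.4},{"slide":[0,0,-3],"angular":[0,0,0],"claw":-0.4},{"slide":[-3,0,-3],"angular":[0,0,0],"claw":-0.3},{"slide":[-3.5,0,-2],"angular":[0,0,0],"claw":-0.3}]' 50
python3 -m creep '[{"slide":[-2,0,-3],"angular":[0,0,0],"claw":-1},{"slide":[0,0,0],"angular":[0,0,0],"claw":-1},{"slide":[0,0,0],"angular":[0,0,0],"claw":-1}]'
python3 see.py
python3 - <<'E'
from h import *
im=cv2.imread('pics/see.png'); cv2.imwrite('pics/s3.png',cv2.resize(im[0:240,100:540],(792,432)))
s=viewer.snapshot('side');t=viewer.snapshot('top');cv2.imwrite('pics/side3.png',s);cv2.imwrite('pics/top3.png',t)
for c in H:
  for n,I in(('top',t),('side',s)):
    for a,p,r,q in blobs(I,c):
        if a<400: print(n,c,a,p.round(1),cv2.boundingRect(q),onz(n,p,.01)[0][:2].round(3))
E
python3 d.py .60 .108 .16 .055
```

```text
t: 24.93
tcp_pos: [0.4931, 0.1039, 0.1604]
tool_rot: [1.0, 0.029, 0.004, 0.0]
force: [0.0, 0.1, 1.5]
finger_gap: 0.348
gripper_force: 0.0
t: 25.18
tcp_pos: [0.4701, 0.1031, 0.1902]
tool_rot: [1.0, 0.029, 0.003, 0.0]
force: [0.7, 0.2, 0.1]
finger_gap: -0.002
gripper_force: 0.0
red 793.5 [414.  91.] [0.5867 0.0235] 0.13
red 183.0 [391. 123.] [0.5558 0.0421] 0.56
yellow 794.0 [127.  96.] [0.5758 0.2864] 1.5
green 777.0 [214.  86.] [0.581  0.1987] 1.56
green 254.5 [235. 121.] [0.5499 0.1782] 0.01
blue 1112.5 [314.  78.] [0.5898 0.1109] 0.92
blue 343.0 [22. 57.] [0.634  0.4337] 0.28
blue 281.5 [312. 118.] [0.5548 0.1108] 1.17
top red 54.0 [310.2 226.8] (302, 223, 18, 7) [0.586 0.049]
top red 23.0 [310.6 239.4] (308, 236, 6, 8) [0.557 0.048]
side red 122.0 [338.5 233.7] (335, 222, 8, 28) [0.583 0.116]
top yellow 72.0 [218.4 231.3] (211, 227, 18, 9) [0.577 0.259]
side yellow 64.5 [331.1 157. ] (329, 148, 6, 24) [0.574 0.335]
top green 49.0 [249.5 229.6] (242, 226, 17, 8) [0.581 0.188]
side green 12.5 [334.  172.7] (332, 171, 5, 5) [0.579 0.286]
top blue 90.0 [ 66.7 196.5] (51, 193, 33, 8) [0.661 0.617]
top blue 85.0 [279.9 226.1] (272, 220, 17, 12) [0.588 0.118]
side blue 38.0 [362.2  70.7] (359, 61, 7, 20) [0.661 0.653]
side blue 13.5 [340.7 197.5] (338, 196, 6, 4) [0.591 0.213]
target-axes slide cm [12.95  0.21  2.76] tool-axes [12.94  0.26  2.77] turn [ 0. -0.  0.]
```

View pics/s3.png

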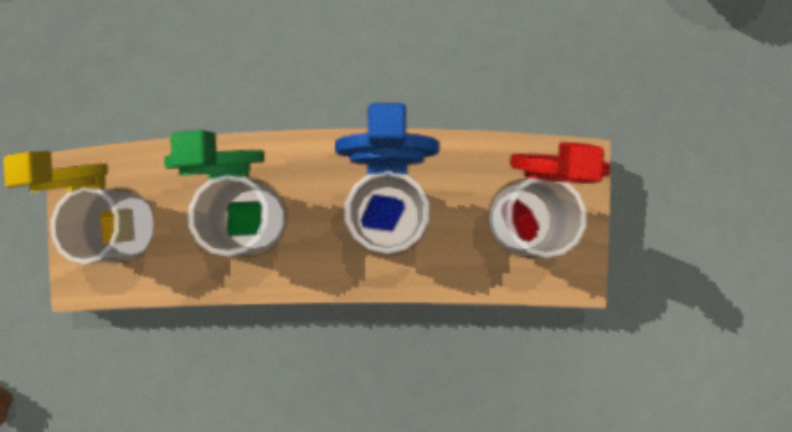

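All four stones are in their vials. Now I'll close the caps, starting with blue: go behind the tab and push it over and down.

```bash
python3 -m creep '[{"slide":[3.88,0,0],"angular":[0,0,0],"claw":-1},{"slide":[3.88,0,0],"angular":[0,0,0],"claw":-1},{"slide":[3.88,0,0],"angular":[0,0,0],"claw":-1},{"slide":[3.88,0,0],"angular":[0,0,0],"claw":-1},{"slide":[0,0,2.5],"angular":[0,0,0],"claw":-1},{"slide":[0,0,2.6],"angular":[0,0,0],"claw":-1},{"slide":[0,0,2.6],"angular":[0,0,0],"claw":-1},{"slide":[0,0,0],"angular":[0,0,0],"claw":-1},{"slide":[0,0,0],"angular":[0,0,0],"claw":-1}]' 60
python3 d.py .598 .110 .113 .055
```

```text
t: 26.08
tcp_pos: [0.6234, 0.1121, 0.1078]
tool_rot: [1.0, 0.029, -0.003, -0.0]
force: [-0.7, -0.4, 0.7]
finger_gap: 0.002
gripper_force: 0.0
target-axes slide cm [-2.55  0.07 -0.52] tool-axes [-2.56  0.06 -0.51] turn [-0.    0.01  0.  ]
```

```bash
python3 -m creep '[{"slide":[-1.3,0.05,-0.25],"angular":[0,0,0],"claw":-1},{"slide":[-1.25,0,-0.25],"angular":[0,0,0],"claw":-1},{"slide":[-0.83,0,0],"angular":[0,0,0],"claw":-1},{"slide":[-0.83,0,0],"angular":[0,0,0],"claw":-1},{"slide":[-0.83,0,0],"angular":[0,0,0],"claw":-1},{"slide":[-0.6,0,0.25],"angular":[0,0,0],"claw":-1},{"slide":[-0.6,0,0.25],"angular":[0,0,0],"claw":-1},{"slide":[-0.5,0,0.4],"angular":[0,0,0],"claw":-1},{"slide":[-0.5,0,0.4],"angular":[0,0,0],"claw":-1}]' 60
python3 -m creep '[{"slide":[-0.4,0,0.5],"angular":[0,0,0],"claw":-1},{"slide":[-0.4,0,0.5],"angular":[0,0,0],"claw":-1},{"slide":[-0.5,0,0.55],"angular":[0,0,0],"claw":-1},{"slide":[-0.5,0,0.55],"angular":[0,0,0],"claw":-1},{"slide":[0,0,0],"angular":[0,0,0],"claw":-1},{"slide":[0,0,0],"angular":[0,0,0],"claw":-1}]'
python3 d.py .533 .1065 .079 .055
```

```text
t: 26.83
tcp_pos: [0.552, 0.1074, 0.1024]
tool_rot: [1.0, 0.029, 0.0, -0.0]
force: [0.1, 0.3, 1.1]
finger_gap: 0.001
gripper_force: 0.3
t: 27.33
tcp_pos: [0.5337, 0.1064, 0.0811]
tool_rot: [1.0, 0.029, -0.001, -0.0]
force: [-0.3, -0.4, -0.3]
finger_gap: 0.002
gripper_force: 0.0
target-axes slide cm [-0.07 -0.01  0.21] tool-axes [-0.06 -0.01  0.21] turn [-0.  0.  0.]
```

```bash
python3 -m creep '[{"slide":[0,0,0.2],"angular":[0,0,0],"claw":-1},{"slide":[0,0,0.2],"angular":[0,0,0],"claw":-1},{"slide":[0,0,0],"angular":[0,0,0],"claw":-1}]'
python3 -m creep '[{"slide":[0,0,0.2],"angular":[0,0,0],"claw":-1},{"slide":[0,0,0],"angular":[0,0,0],"claw":-1}]'
```

```text
t: 27.58
tcp_pos: [0.5349, 0.1064, 0.0784]
tool_rot: [1.0, 0.029, 0.0, 0.0]
force: [-1.9, -0.1, 4.8]
finger_gap: 0.0
gripper_force: 2.2
t: 27.75
tcp_pos: [0.5349, 0.1064, 0.0779]
tool_rot: [1.0, 0.03, 0.001, 0.0]
force: [-3.7, -1.0, 15.5]
finger_gap: 0.0
gripper_force: 7.5
```

```bash
python3 -m creep '[{"slide":[0,0,0.15],"angular":[0,0,0],"claw":-1},{"slide":[0,0,0.1],"angular":[0,0,0],"claw":-1},{"slide":[0,0,0],"angular":[0,0,0],"claw":-1},{"slide":[0,0,0],"angular":[0,0,0],"claw":-1}]'
python3 -m creep '[{"slide":[0,0,-2.5],"angular":[0,0,0],"claw":-1},{"slide":[0,0,-3.5],"angular":[0,0,0],"claw":-1},{"slide":[0,0,-3.5],"angular":[0,0,0],"claw":-1},{"slide":[3,-2.1,0],"angular":[0,0,0],"claw":-1},{"slide":[3,-2.1,0],"angular":[0,0,0],"claw":-1},{"slide":[3,-2.1,0],"angular":[0,0,0],"claw":-1},{"slide":[0,0,2.7],"angular":[0,0,0],"claw":-1},{"slide":[0,0,2.7],"angular":[0,0,0],"claw":-1},{"slide":[0,0,0],"angular":[0,0,0],"claw":-1},{"slide":[0,0,0],"angular":[0,0,0],"claw":-1}]'
python3 d.py .5945 .1735 .113 .055
```

```text
t: 28.08
tcp_pos: [0.5348, 0.1064, 0.0772]
tool_rot: [1.0, 0.03, 0.001, 0.0]
force: [-5.2, -0.4, 27.3]
finger_gap: 0.002
gripper_force: 13.9
t: 28.92
tcp_pos: [0.6191, 0.1745, 0.1127]
tool_rot: [1.0, 0.03, -0.002, 0.0]
force: [-0.5, 0.1, -0.6]
finger_gap: 0.001
gripper_force: 0.0
target-axes slide cm [-2.46 -0.03 -0.03] tool-axes [-2.46 -0.04 -0.02] turn [0. 0. 0.]
```

```bash
python3 -m creep '[{"slide":[-1.23,0,0],"angular":[0,0,0],"claw":-1},{"slide":[-1.23,0,0],"angular":[0,0,0],"claw":-1},{"slide":[-0.83,0,0],"angular":[0,0,0],"claw":-1},{"slide":[-0.83,0,0],"angular":[0,0,0],"claw":-1},{"slide":[-0.83,0,0],"angular":[0,0,0],"claw":-1},{"slide":[-0.6,0,0.25],"angular":[0,0,0],"claw":-1},{"slide":[-0.6,0,0.25],"angular":[0,0,0],"claw":-1},{"slide":[-0.5,0,0.4],"angular":[0,0,0],"claw":-1},{"slide":[-0.5,0,0.4],"angular":[0,0,0],"claw":-1}]' 60
python3 -m creep '[{"slide":[-0.4,0,0.5],"angular":[0,0,0],"claw":-1},{"slide":[-0.4,0,0.5],"angular":[0,0,0],"claw":-1},{"slide":[-0.5,0,0.55],"angular":[0,0,0],"claw":-1},{"slide":[-0.5,0,0.55],"angular":[0,0,0],"claw":-1},{"slide":[0,0,0],"angular":[0,0,0],"claw":-1},{"slide":[0,0,0.2],"angular":[0,0,0],"claw":-1},{"slide":[0,0,0.1],"angular":[0,0,0],"claw":-1},{"slide":[0,0,0],"angular":[0,0,0],"claw":-1}]'
```

```text
t: 29.67
tcp_pos: [0.5488, 0.1704, 0.101]
tool_rot: [1.0, 0.029, 0.0, -0.0]
force: [-0.4, -0.4, 0.6]
finger_gap: -0.005
gripper_force: 0.3
t: 30.33
tcp_pos: [0.5303, 0.1693, 0.0782]
tool_rot: [1.0, 0.03, -0.001, 0.0]
force: [-3.8, -0.2, 8.0]
finger_gap: 0.003
gripper_force: 4.3
```

```bash
python3 -m creep '[{"slide":[0,0,0.2],"angular":[0,0,0],"claw":-1},{"slide":[0,0,0.15],"angular":[0,0,0],"claw":-1},{"slide":[0,0,0],"angular":[0,0,0],"claw":-1},{"slide":[0,0,0],"angular":[0,0,0],"claw":-1}]'
python3 -m creep '[{"slide":[0,0,-2.5],"angular":[0,0,0],"claw":-1},{"slide":[0,0,-3.5],"angular":[0,0,0],"claw":-1},{"slide":[0,0,-3.2],"angular":[0,0,0],"claw":-1},{"slide":[3,-2.17,0],"angular":[0,0,0],"claw":-1},{"slide":[3,-2.17,0],"angular":[0,0,0],"claw":-1},{"slide":[3,-2.17,0],"angular":[0,0,0],"claw":-1},{"slide":[0,0,2.7],"angular":[0,0,0],"claw":-1},{"slide":[0,0,2.5],"angular":[0,0,0],"claw":-1},{"slide":[0,0,0],"angular":[0,0,0],"claw":-1},{"slide":[0,0,0],"angular":[0,0,0],"claw":-1}]'
python3 d.py .591 .2378 .113 .055
```

```text
t: 30.67
tcp_pos: [0.5302, 0.1693, 0.0773]
tool_rot: [1.0, 0.03, -0.001, 0.0]
force: [-7.4, -2.2, 25.7]
finger_gap: 0.001
gripper_force: 13.1
t: 31.5
tcp_pos: [0.6157, 0.2393, 0.1121]
tool_rot: [1.0, 0.029, -0.002, 0.0]
force: [0.5, -0.0, 0.4]
finger_gap: 0.001
gripper_force: 0.0
target-axes slide cm [-2.48  0.02 -0.09] tool-axes [-2.48  0.01 -0.08] turn [0.   0.01 0.  ]
```

```bash
python3 -m creep '[{"slide":[-1.24,0,0],"angular":[0,0,0],"claw":-1},{"slide":[-1.24,0,0],"angular":[0,0,0],"claw":-1},{"slide":[-0.83,0,0],"angular":[0,0,0],"claw":-1},{"slide":[-0.83,0,0],"angular":[0,0,0],"claw":-1},{"slide":[-0.83,0,0],"angular":[0,0,0],"claw":-1},{"slide":[-0.6,0,0.25],"angular":[0,0,0],"claw":-1},{"slide":[-0.6,0,0.25],"angular":[0,0,0],"claw":-1},{"slide":[-0.5,0,0.4],"angular":[0,0,0],"claw":-1},{"slide":[-0.5,0,0.4],"angular":[0,0,0],"claw":-1}]' 60
python3 -m creep '[{"slide":[-0.4,0,0.5],"angular":[0,0,0],"claw":-1},{"slide":[-0.4,0,0.5],"angular":[0,0,0],"claw":-1},{"slide":[-0.5,0,0.5],"angular":[0,0,0],"claw":-1},{"slide":[-0.5,0,0.5],"angular":[0,0,0],"claw":-1},{"slide":[0,0,0],"angular":[0,0,0],"claw":-1},{"slide":[0,0,0.2],"angular":[0,0,0],"claw":-1},{"slide":[0,0,0.2],"angular":[0,0,0],"claw":-1},{"slide":[0,0,0],"angular":[0,0,0],"claw":-1}]'
python3 -m creep '[{"slide":[0,0,0.2],"angular":[0,0,0],"claw":-1},{"slide":[0,0,0.1],"angular":[0,0,0],"claw":-1},{"slide":[0,0,0],"angular":[0,0,0],"claw":-1}]'
```

```text
t: 32.25
tcp_pos: [0.5452, 0.2354, 0.1005]
tool_rot: [1.0, 0.029, 0.0, -0.0]
force: [-0.1, 0.8, -0.8]
finger_gap: -0.001
gripper_force: 0.3
t: 32.92
tcp_pos: [0.527, 0.2343, 0.0781]
tool_rot: [1.0, 0.029, -0.001, 0.0]
force: [-4.4, -0.8, 10.6]
finger_gap: 0.003
gripper_force: 5.0
t: 33.17
tcp_pos: [0.5269, 0.2344, 0.0774]
tool_rot: [1.0, 0.03, -0.001, 0.0]
force: [-8.2, -1.9, 24.2]
finger_gap: 0.0
gripper_force: 12.3
```

```bash
python3 -m creep '[{"slide":[0,0,-2.5],"angular":[0,0,0],"claw":-1},{"slide":[0,0,-3.5],"angular":[0,0,0],"claw":-1},{"slide":[0,0,-3.2],"angular":[0,0,0],"claw":-1},{"slide":[1.48,3.2,0],"angular":[0,0,0],"claw":-1},{"slide":[1.48,3.2,0],"angular":[0,0,0],"claw":-1},{"slide":[1.48,3.2,0],"angular":[0,0,0],"claw":-1},{"slide":[1.48,3.2,0],"angular":[0,0,0],"claw":-1},{"slide":[1.48,3.2,0],"angular":[0,0,0],"claw":-1},{"slide":[1.48,3.2,0],"angular":[0,0,0],"claw":-1}]'
python3 -m creep '[{"slide":[0,0,0],"angular":[0,0,0],"claw":-1},{"slide":[0,0,2.7],"angular":[0,0,0],"claw":-1},{"slide":[0,0,2.5],"angular":[0,0,0],"claw":-1},{"slide":[0,0,0],"angular":[0,0,0],"claw":-1},{"slide":[0,0,0],"angular":[0,0,0],"claw":-1}]'
python3 d.py .6015 .0465 .113 .055
```

```text
t: 33.92
tcp_pos: [0.6286, 0.0462, 0.166]
tool_rot: [1.0, 0.029, 0.001, 0.0]
force: [0.4, 0.0, 0.2]
finger_gap: -0.001
gripper_force: 0.0
t: 34.33
tcp_pos: [0.6265, 0.0482, 0.1126]
tool_rot: [1.0, 0.029, -0.002, -0.0]
force: [0.0, 0.3, 1.2]
finger_gap: -0.003
gripper_force: 0.0
target-axes slide cm [-2.51  0.03 -0.04] tool-axes [-2.51  0.02 -0.03] turn [-0.  0.  0.]
```

```bash
python3 -m creep '[{"slide":[-1.25,0,0],"angular":[0,0,0],"claw":-1},{"slide":[-1.25,0,0],"angular":[0,0,0],"claw":-1},{"slide":[-0.83,0,0],"angular":[0,0,0],"claw":-1},{"slide":[-0.83,0,0],"angular":[0,0,0],"claw":-1},{"slide":[-0.83,0,0],"angular":[0,0,0],"claw":-1},{"slide":[-0.6,0,0.25],"angular":[0,0,0],"claw":-1},{"slide":[-0.6,0,0.25],"angular":[0,0,0],"claw":-1},{"slide":[-0.5,0,0.4],"angular":[0,0,0],"claw":-1},{"slide":[-0.5,0,0.4],"angular":[0,0,0],"claw":-1}]' 60
python3 -m creep '[{"slide":[-0.4,0,0.5],"angular":[0,0,0],"claw":-1},{"slide":[-0.4,0,0.5],"angular":[0,0,0],"claw":-1},{"slide":[-0.5,0,0.5],"angular":[0,0,0],"claw":-1},{"slide":[-0.5,0,0.5],"angular":[0,0,0],"claw":-1},{"slide":[0,0,0],"angular":[0,0,0],"claw":-1},{"slide":[0,0,0.2],"angular":[0,0,0],"claw":-1},{"slide":[0,0,0.2],"angular":[0,0,0],"claw":-1},{"slide":[0,0,0],"angular":[0,0,0],"claw":-1}]'
python3 -m creep '[{"slide":[0,0,0.2],"angular":[0,0,0],"claw":-1},{"slide":[0,0,0.1],"angular":[0,0,0],"claw":-1},{"slide":[0,0,0],"angular":[0,0,0],"claw":-1}]'
python3 -m creep '[{"slide":[0,0,-2.5],"angular":[0,0,0],"claw":-1},{"slide":[0,0,-3.5],"angular":[0,0,0],"claw":-1},{"slide":[0,0,-3.5],"angular":[0,0,0],"claw":-1},{"slide":[-2,3.2,-2],"angular":[0,0,0],"claw":-1},{"slide":[-2,3.2,-2],"angular":[0,0,0],"claw":-1},{"slide":[-2,3.2,0],"angular":[0,0,0],"claw":1},{"slide":[0,3.5,0],"angular":[0,0,0],"claw":1},{"slide":[0,3.5,0],"angular":[0,0,0],"claw":1},{"slide":[0,3.5,0],"angular":[0,0,0],"claw":1},{"slide":[0,0,0],"angular":[0,0,0],"claw":1}]'
python3 d.py .47 -.26 .20 0
python3 - <<'E'
from h import *
s=manip.sense(); w=viewer.snapshot('wrist');t=viewer.snapshot('top');sd=viewer.snapshot('side')
for n,i in(('w',w),('t',t),('sd',sd)): cv2.imwrite(f'pics/{n}6.png',i)
print(repr(s['tcp_pos']),repr(s['tool_rot']))
cv2.imwrite('pics/m6.png',np.vstack([cv2.resize(w,(560,420))[:330],np.hstack([cv2.resize(t[200:280,190:350],(360,180)),cv2.resize(sd[140:300,290:390],(200,180))])]))
E
```

```text
t: 35.08
tcp_pos: [0.5555, 0.0436, 0.1005]
tool_rot: [1.0, 0.029, 0.0, 0.0]
force: [-0.0, 0.5, 0.5]
finger_gap: 0.001
gripper_force: 0.3
t: 35.75
tcp_pos: [0.5372, 0.0427, 0.078]
tool_rot: [1.0, 0.03, -0.001, 0.0]
force: [-4.8, -0.2, 11.0]
finger_gap: 0.003
gripper_force: 5.8
t: 36.0
tcp_pos: [0.5371, 0.0426, 0.0773]
tool_rot: [1.0, 0.03, -0.0, 0.0]
force: [-7.8, -0.6, 27.5]
finger_gap: -0.001
gripper_force: 13.8
t: 36.83
tcp_pos: [0.4929, -0.1669, 0.2087]
tool_rot: [1.0, 0.027, 0.002, 0.003]
force: [0.6, 0.5, -0.5]
finger_gap: 0.705
gripper_force: 0.0
target-axes slide cm [-2.29  9.31  0.87] tool-axes [-2.79  9.17  0.9 ] turn [ 0.01 -0.01  0.05]
array([ 0.49289969, -0.16686215,  0.20865008]) array([0.99963141, 0.02688624, 0.00247104, 0.00283974])
```

View pics/m6.png

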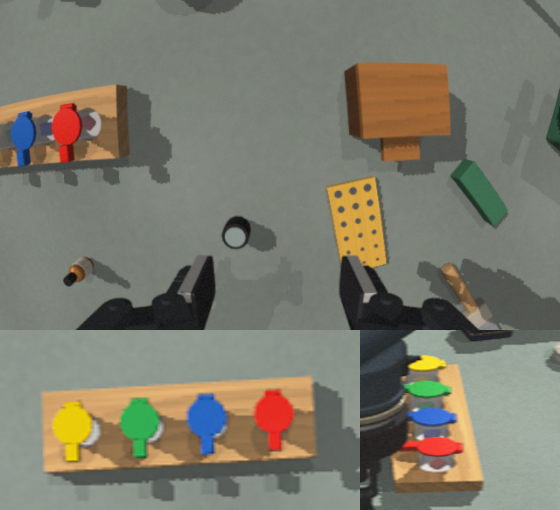

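All four caps are shut. Wrist picture: the plate is at about (357,220) and the holder's top face is at about (400,100) with its ledge at (400,150), in view pixels. Now measure the plate and holder.

```bash
cat > pl.py <<'E'
from h import *
np.set_printoptions(precision=4,suppress=True)
def plate(im,n,s=None,z=.008):
    h,S,v=cv2.split(cv2.cvtColor(im,cv2.COLOR_BGR2HSV))
    m=((h>15)&(h<32)&(S>110)&(v>90)).astype(np.uint8)*255
    m=cv2.morphologyEx(m,cv2.MORPH_CLOSE,np.ones((9,9)))
    best=None
    for q in sorted(cv2.findContours(m,0,1)[0],key=cv2.contourArea,reverse=True)[:3]:
        P=onz(n,q[:,0,:],z,s)[:,:2]; r=cv2.minAreaRect((P*1000).astype(np.float32)); 
        if .3<min(r[1])/max(max(r[1]),1)<.75 and max(r[1])>70:
            b=cv2.boxPoints(r); e=b[1]-b[0]; f=b[2]-b[1]; e=e if np.linalg.norm(e)>np.linalg.norm(f) else f
            print(n,"plate c",np.round(r[0],1),"size",np.round(r[1],1),"long axis deg",round(np.degrees(np.arctan2(e[1],e[0]))%180,2)); return
def brown(im,n,s=None,z=.06):
    h,S,v=cv2.split(cv2.cvtColor(im,cv2.COLOR_BGR2HSV))
    return ((h>4)&(h<14)&(S>120)).astype(np.uint8)*255
if __name__=="__main__":
    s=manip.sense()
    w=viewer.snapshot("wrist"); cv2.imwrite("pics/pl.png",w); print(s["tcp_pos"])
    plate(w,"wrist",s); plate(viewer.snapshot("top"),"top")
E
python3 pl.py
python3 - <<'E'
from h import *
np.set_printoptions(precision=4,suppress=True)
s={'tcp_pos':np.array([ 0.49289969, -0.16686215,  0.20865008]),'tool_rot':np.array([0.99963141, 0.02688624, 0.00247104, 0.00283974])}
k=640/560
P=onz('wrist',np.array([[357,64],[447,65],[450,135],[358,138]])*k,.06,s); print('top',P[:,:2])
L=onz('wrist',np.array([[383,160],[419.5,159.5]])*k,.04,s); print('ledge front',L[:,:2])
E
```

```text
[ 0.4905 -0.16    0.2076]
wrist plate c [ 446.9 -265. ] size [111.5  56.8] long axis deg 16.36
top plate c [884.8 149.1] size [280.9 191.7] long axis deg 89.98
top [[ 0.6185 -0.234 ]
 [ 0.6331 -0.3264]
 [ 0.5639 -0.3358]
 [ 0.5504 -0.2396]]
ledge front [[ 0.5298 -0.2732]
 [ 0.5341 -0.314 ]]
```

```bash
python3 -m creep '[{"slide":[0,0,0],"angular":[0,0,-0.116],"claw":1},{"slide":[0,0,0],"angular":[0,0,-0.116],"claw":1},{"slide":[-2.5,2.2,2],"angular":[0,0,0],"claw":1},{"slide":[-2.5,2.2,2],"angular":[0,0,0],"claw":1},{"slide":[-2.5,2.2,2],"angular":[0,0,0],"claw":1},{"slide":[-2.4,2.2,2],"angular":[0,0,0],"claw":1},{"slide":[0,0,2],"angular":[0,0,0],"claw":1},{"slide":[0,0,2],"angular":[0,0,0],"claw":1},{"slide":[0,0,0],"angular":[0,0,0],"claw":1},{"slide":[0,0,0],"angular":[0,0,0],"claw":1}]' 110
python3 d.py .4201 -.2729 .012 .286; python3 pl.py
```

```text
t: 37.92
tcp_pos: [0.4208, -0.271, 0.0872]
tool_rot: [0.989, 0.146, -0.001, -0.001]
force: [0.7, 0.4, -1.2]
finger_gap: 0.997
gripper_force: 0.0
target-axes slide cm [-0.12  0.16  7.52] tool-axes [-0.11  0.18  7.52] turn [-0.    0.    0.01]
[ 0.4208 -0.271   0.0872]
wrist plate c [ 446.5 -265.4] size [110.  56.] long axis deg 16.32
top plate c [884.3 149.2] size [281.  191.9] long axis deg 89.93
```

```bash
python3 -m creep '[{"slide":[-0.1,0.17,2.5],"angular":[0,0,0],"claw":1},{"slide":[0,0,2.5],"angular":[0,0,0],"claw":1},{"slide":[0,0,2.5],"angular":[0,0,0],"claw":1},{"slide":[0,0,0.8],"angular":[0,0,0],"claw":1},{"slide":[0,0,0],"angular":[0,0,0],"claw":1},{"slide":[0,0,0],"angular":[0,0,0],"claw":1}]' 110
python3 -m creep '[{"slide":[0,0,0],"angular":[0,0,0],"claw":0.1},{"slide":[0,0,0],"angular":[0,0,0],"claw":0},{"slide":[0,0,0],"angular":[0,0,0],"claw":-0.2},{"slide":[0,0,0],"angular":[0,0,0],"claw":-1},{"slide":[0,0,0],"angular":[0,0,0],"claw":-1},{"slide":[0,0,0],"angular":[0,0,0],"claw":-1},{"slide":[0,0,0],"angular":[0,0,0],"claw":-1}]'
python3 pl.py
```

```text
t: 38.52
tcp_pos: [0.4213, -0.2746, 0.0057]
tool_rot: [0.989, 0.145, 0.0, 0.0]
force: [0.6, -0.2, 0.6]
finger_gap: 1.001
gripper_force: 0.0
t: 39.1
tcp_pos: [0.4219, -0.2762, 0.008]
tool_rot: [0.989, 0.145, 0.002, 0.002]
force: [-0.5, 0.7, 17.3]
finger_gap: 0.009
gripper_force: 8.7
[ 0.4219 -0.2762  0.008 ]
wrist plate c [ 449.2 -264.5] size [104.3  55.9] long axis deg 16.2
top plate c [885.8 149.2] size [280.8 189.8] long axis deg 89.96
```

The fingers closed above the plate because the tips sit farther back when open. I'll reopen and go lower.

```bash
python3 -m creep '[{"slide":[0,0,-2],"angular":[0,0,0],"claw":-1},{"slide":[0,0,0],"angular":[0,0,0],"claw":1},{"slide":[0,0,0],"angular":[0,0,0],"claw":1},{"slide":[0,0,0],"angular":[0,0,0],"claw":1},{"slide":[0,0,0],"angular":[0,0,0],"claw":1},{"slide":[0,0,0],"angular":[0,0,0],"claw":1},{"slide":[0,0,1.6],"angular":[0,0,0],"claw":1},{"slide":[0,0,1.5],"angular":[0,0,0],"claw":1},{"slide":[0,0,0],"angular":[0,0,0],"claw":1},{"slide":[0,0,0],"angular":[0,0,0],"claw":1}]' 110
python3 pl.py
python3 -m creep '[{"slide":[0,0,0],"angular":[0,0,0],"claw":0.6},{"slide":[0,0,0],"angular":[0,0,0],"claw":0.5},{"slide":[0,0,0],"angular":[0,0,0],"claw":0.45},{"slide":[0,0,0],"angular":[0,0,0],"claw":0.45}]'
```

```text
t: 40.03
tcp_pos: [0.4199, -0.2739, -0.0072]
tool_rot: [0.989, 0.145, -0.001, -0.001]
force: [-0.1, -0.5, 1.1]
finger_gap: 1.002
gripper_force: 0.0
[ 0.4199 -0.2739 -0.0072]
wrist plate c [ 446.5 -265.3] size [110.1  55.9] long axis deg 16.28
top plate c [885.2 149.4] size [282.3 191.3] long axis deg 89.3
t: 40.47
tcp_pos: [0.4207, -0.2745, -0.0055]
tool_rot: [0.989, 0.145, 0.0, 0.0]
force: [-0.3, 0.7, 6.1]
finger_gap: 0.723
gripper_force: 2.7
```

```bash
python3 -m creep '[{"slide":[0,0,-0.2],"angular":[0,0,0],"claw":0.3},{"slide":[0,0,-0.1],"angular":[0,0,0],"claw":0},{"slide":[0,0,0],"angular":[0,0,0],"claw":-1},{"slide":[0,0,0],"angular":[0,0,0],"claw":-1},{"slide":[0,0,0],"angular":[0,0,0],"claw":-1},{"slide":[0,0,0],"angular":[0,0,0],"claw":-1}]' 110
```

```text
t: 40.97
tcp_pos: [0.4207, -0.2748, -0.003]
tool_rot: [0.989, 0.145, 0.0, 0.0]
force: [0.6, 0.8, 5.2]
finger_gap: 0.613
gripper_force: 115.5
```

```bash
python3 -m creep '[{"slide":[0,0,-1.5],"angular":[0,0,0],"claw":-1},{"slide":[0,0,-2],"angular":[0,0,0],"claw":-1},{"slide":[0,0,-2],"angular":[0,0,0],"claw":-1},{"slide":[0,0,0],"angular":[0,0,0.078],"claw":-1},{"slide":[0,0,0],"angular":[0,0,0.078],"claw":-1},{"slide":[0.8,1.6,0],"angular":[0,0,0],"claw":-1},{"slide":[0.8,1.6,0],"angular":[0,0,0],"claw":-1},{"slide":[0,0,0],"angular":[0,0,0],"claw":-1},{"slide":[0,0,0],"angular":[0,0,0],"claw":-1}]' 110
python3 - <<'E'
from pl import *
s=manip.sense(); w=viewer.snapshot("wrist"); cv2.imwrite("pics/p7.png",w); print(s["tcp_pos"],s["tool_rot"])
plate(w,"wrist",s,.062)
m=brown(w,"wrist"); cv2.imwrite("pics/b7.png",m)
for q in sorted(cv2.findContours(m,0,1)[0],key=cv2.contourArea,reverse=True)[:3]:
    a=cv2.approxPolyDP(q,4,True)[:,0,:]; print(cv2.contourArea(q),a.tolist()); print(onz("wrist",a,.06,s)[:,:2].round(4).tolist())
sd=viewer.snapshot('side'); cv2.imwrite('pics/p7.png',np.vstack([cv2.resize(w[60:400,100:600],(500,340)),cv2.resize(sd[330:480,180:400],(500,250),interpolation=cv2.INTER_CUBIC)]))
E
```

```text
t: 41.72
tcp_pos: [0.4408, -0.3045, 0.0513]
tool_rot: [0.998, 0.067, -0.0, -0.0]
force: [-1.1, 0.6, -2.5]
finger_gap: 0.618
gripper_force: 115.4
[ 0.4408 -0.3045  0.0513] [ 0.9977  0.0672 -0.0001 -0.0001]
wrist plate c [ 468.4 -300.9] size [110.3  56.2] long axis deg 8.47
2915.5 [[207, 10], [220, 26], [226, 27], [230, 18], [233, 22], [232, 16], [237, 18], [236, 28], [236, 21], [244, 20], [242, 30], [250, 26], [255, 40], [259, 35], [253, 35], [250, 26], [257, 22], [256, 28], [279, 30], [285, 37], [272, 40], [279, 47], [280, 40], [285, 38], [289, 46], [287, 40], [298, 39], [287, 38], [295, 29], [296, 35], [299, 29], [303, 34], [301, 41], [305, 33], [312, 40], [304, 44], [318, 42], [316, 36], [315, 42], [307, 36], [311, 31], [326, 36], [328, 43], [336, 42], [327, 32], [339, 25], [349, 37], [365, 38], [361, 44], [351, 40], [351, 48], [339, 51], [329, 45], [333, 54], [345, 48], [350, 53], [352, 47], [365, 54], [361, 44], [374, 44], [366, 37], [372, 33], [364, 30], [368, 21], [371, 31], [374, 23], [380, 26], [379, 33], [387, 33], [380, 27], [386, 22], [390, 29], [390, 17], [400, 22], [407,
[... 2809 characters left out ...]
24, -0.2655], [0.55, -0.2651], [0.5531, -0.2628], [0.5536, -0.2653], [0.5555, -0.2628], [0.5562, -0.2679], [0.5564, -0.2645], [0.5585, -0.2645], [0.5564, -0.2546], [0.5537, -0.2593], [0.552, -0.2561], [0.5527, -0.2525], [0.5559, -0.2508]]
87.0 [[437, 15], [430, 21], [429, 15], [415, 18], [428, 23], [422, 24], [424, 29], [416, 24], [416, 30], [423, 30]]
[[0.5646, -0.3336], [0.5614, -0.3312], [0.5638, -0.3305], [0.5612, -0.3254], [0.5604, -0.3305], [0.5594, -0.3282], [0.5576, -0.3292], [0.5588, -0.326], [0.5564, -0.3263], [0.5571, -0.3289]]
59.0 [[197, 13], [202, 25], [210, 22], [201, 18], [207, 15]]
[[0.5534, -0.2453], [0.5486, -0.2481], [0.5498, -0.251], [0.5514, -0.2472], [0.5526, -0.2494]]
```

View pics/p7.png

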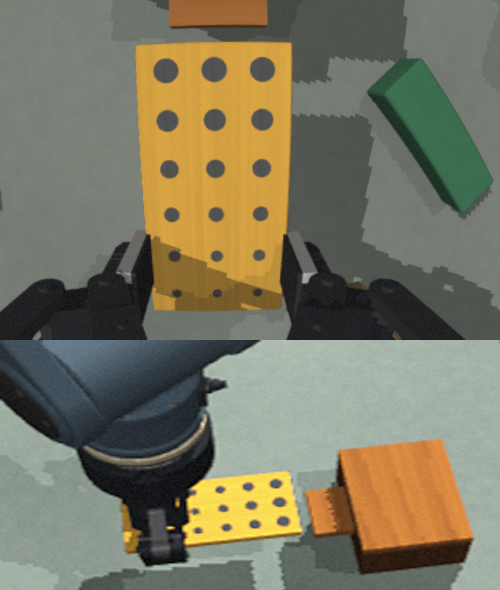

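The plate is held flat and square to the ledge. Ledge front edge is at crop (170–267, 26) and plate front edge at (136–291, 43). Next, the relative alignment in the same image.

```bash
cat > al.py <<'E'
from pl import *
def al(w,s,zp):
    x=R.from_quat(s["tool_rot"]).as_matrix()[:,0]; yaw=np.arctan2(x[1],x[0]); print("tool yaw",yaw.round(4),s["tcp_pos"])
    hsv=cv2.cvtColor(w,cv2.COLOR_BGR2HSV); h,S,v=cv2.split(hsv)
    m=((h<15)&(S>90)&(v>60)).astype(np.uint8)*255; m=cv2.morphologyEx(m,cv2.MORPH_CLOSE,np.ones((3,3)))
    L=[];Rr=[]
    for r in range(40,120):
        k=np.nonzero(m[r,200:450])[0]
        if len(k)>60 and np.ptp(k)<125: L.append((200+k[0]-.5,r));Rr.append((200+k[-1]+.5,r))
    L=np.array(L);Rr=np.array(Rr)
    if len(L)>4:
        a=onz("wrist",L,.04,s)[:,:2];b=onz("wrist",Rr,.04,s)[:,:2]; ok=np.abs(np.linalg.norm(a-b,axis=1)-.04)<.004; a=a[ok];b=b[ok]
        for t,p in(("L",a),("R",b)):
            f=cv2.fitLine((p*1000).astype(np.float32),cv2.DIST_HUBER,0,.01,.01).ravel(); print("ledge",t,"n",len(p),"yaw",np.arctan(f[1]/f[0]).round(4))
        c=(a+b)/2; f=cv2.fitLine((c*1000).astype(np.float32),cv2.DIST_HUBER,0,.01,.01).ravel(); print("ledge mid",f[2:]/1000,"yaw",np.arctan(f[1]/f[0]),"front",a[-1],b[-1])
        e=b[-5:].mean(0)-a[-5:].mean(0); print("front edge yaw",np.arctan2(e[0],-e[1]))
        lm=c.mean(0)
        M=R.from_euler("z",-.135).as_matrix()[:2,:2]; print("ledge mid rel TCP in yaw .135 axes",M@(lm-s["tcp_pos"][:2]))
    plate(w,"wrist",s,zp)
if __name__=="__main__":
    s=manip.sense(); al(viewer.snapshot("wrist"),s,s["tcp_pos"][2]+.011)
E
python3 al.py
python3 - <<'E'
from h import *
s=manip.sense()
print("ledge front corners",onz("wrist",[[270,86],[367,86]],.04,s)[:,:2].round(4).tolist(),"plate front corners",onz("wrist",[[236,104],[391,102.5]],.0623,s)[:,:2].round(4).tolist())
E
```

```text
tool yaw 0.1349 [ 0.4395 -0.3027  0.0511]
ledge L n 45 yaw 0.1375
ledge R n 45 yaw 0.1616
ledge mid [ 0.5406 -0.2923] yaw 0.1551393 front [ 0.5286 -0.2744] [ 0.5339 -0.3125]
front edge yaw 0.13921616558536706
ledge mid rel TCP in yaw .135 axes [ 0.1017 -0.0033]
wrist plate c [ 467.2 -299.2] size [110.1  55.9] long axis deg 8.52
ledge front corners [[0.5275, -0.2722], [0.5329, -0.3114]] plate front corners [[0.5176, -0.264], [0.5254, -0.3182]]
```

```bash
python3 -m creep '[{"slide":[0,0.2,0.3],"angular":[0,0,0.01],"claw":-1},{"slide":[1.2,0,0],"angular":[0,0,0],"claw":-1},{"slide":[1.2,0,0],"angular":[0,0,0],"claw":-1},{"slide":[0,0,0],"angular":[0,0,0],"claw":-1},{"slide":[0,0,0],"angular":[0,0,0],"claw":-1}]' 110
cat > bl.py <<'E'
from pl import *
def bl():
    s=manip.sense(); w=viewer.snapshot("wrist"); cv2.imwrite("pics/bl.png",w)
    x=R.from_quat(s["tool_rot"]).as_matrix()[:,0]; print("tool yaw",np.arctan2(x[1],x[0]).round(4),s["tcp_pos"])
    h,S,v=cv2.split(cv2.cvtColor(w,cv2.COLOR_BGR2HSV))
    m=((h<14)&(S>90)&(v>70)).astype(np.uint8)*255; m=cv2.morphologyEx(m,cv2.MORPH_CLOSE,np.ones((5,5)));m[160:]=0
    q=max(cv2.findContours(m,0,1)[0],key=cv2.contourArea); a=cv2.approxPolyDP(q,3,True)[:,0,:]
    print("px",a.tolist()); 
    for z in(.06,0): print("z",z,(onz("wrist",a,z,s)[:,:2]*1000).round(0).astype(int).tolist())
    plate(w,"wrist",s,s["tcp_pos"][2]+.011)
bl()
E
python3 bl.py
```

```text
t: 42.28
tcp_pos: [0.4662, -0.3031, 0.0489]
tool_rot: [0.998, 0.063, 0.0, 0.0]
force: [-0.5, 0.5, -2.4]
finger_gap: 0.609
gripper_force: 115.4
tool yaw 0.1266 [ 0.4662 -0.3031  0.0489]
px [[183, 0], [182, 72], [186, 67], [194, 68], [190, 76], [183, 76], [183, 84], [317, 73], [438, 76], [434, 0], [294, 0], [292, 7], [287, 6], [287, 0], [285, 7], [279, 7], [277, 0]]
z 0.06 [[584, -239], [555, -243], [557, -244], [557, -248], [554, -246], [554, -244], [551, -244], [559, -292], [565, -335], [595, -331], [585, -281], [582, -280], [583, -278], [585, -278], [582, -278], [582, -276], [585, -275]]
z 0 [[605, -214], [564, -220], [566, -222], [566, -226], [561, -225], [561, -221], [557, -221], [568, -291], [578, -354], [621, -347], [607, -274], [603, -274], [603, -271], [607, -271], [602, -270], [602, -267], [606, -266]]
wrist plate c [ 496.  -299.5] size [114.2  55.9] long axis deg 8.01
```

```bash
python3 -m creep '[{"slide":[0,0,0.5],"angular":[0,0,0],"claw":-1},{"slide":[0,0,0.5],"angular":[0,0,0],"claw":-1},{"slide":[0,0,0],"angular":[0,0,0],"claw":-1},{"slide":[0,0,0],"angular":[0,0,0],"claw":-1}]' 110
python3 -m creep '[{"slide":[0,0,0.1],"angular":[0,0,0],"claw":-1},{"slide":[0,0,0],"angular":[0,0,0],"claw":-1},{"slide":[0,0,0],"angular":[0,0,0],"claw":-1}]'
```

```text
t: 42.67
tcp_pos: [0.4642, -0.3028, 0.0382]
tool_rot: [0.998, 0.062, -0.001, -0.001]
force: [-0.3, -0.3, -0.9]
finger_gap: 0.611
gripper_force: 115.4
t: 42.92
tcp_pos: [0.4648, -0.3032, 0.0378]
tool_rot: [0.998, 0.062, 0.0, 0.0]
force: [0.2, -0.3, -2.0]
finger_gap: 0.614
gripper_force: 115.4
```

```bash
python3 -m creep '[{"slide":[0.5,0,0],"angular":[0,0,0],"claw":-1},{"slide":[0.5,0,0],"angular":[0,0,0],"claw":-1},{"slide":[0.4,0,0],"angular":[0,0,0],"claw":-1},{"slide":[0,0,0],"angular":[0,0,0],"claw":-1}]' 110
python3 -m creep '[{"slide":[0.4,0,0],"angular":[0,0,0],"claw":-1},{"slide":[0.3,0,0],"angular":[0,0,0],"claw":-1},{"slide":[0,0,0],"angular":[0,0,0],"claw":-1}]'
```

```text
t: 43.25
tcp_pos: [0.4801, -0.3017, 0.038]
tool_rot: [0.998, 0.063, 0.001, 0.001]
force: [0.8, 0.5, -0.8]
finger_gap: 0.614
gripper_force: 115.4
t: 43.5
tcp_pos: [0.4865, -0.3006, 0.0379]
tool_rot: [0.998, 0.063, 0.0, 0.0]
force: [0.4, 0.6, -1.9]
finger_gap: 0.616
gripper_force: 115.4
```

```bash
python3 -m creep '[{"slide":[0.5,-0.01,0],"angular":[0,0,0],"claw":-1},{"slide":[0.5,0,0],"angular":[0,0,0],"claw":-1},{"slide":[0,0,0],"angular":[0,0,0],"claw":-1}]' 110
python3 -m creep '[{"slide":[0.5,-0.01,0],"angular":[0,0,0],"claw":-1},{"slide":[0.5,0,0],"angular":[0,0,0],"claw":-1},{"slide":[0,0,0],"angular":[0,0,0],"claw":-1}]'
python3 -m creep '[{"slide":[0.5,-0.01,0],"angular":[0,0,0],"claw":-1},{"slide":[0.5,0,0],"angular":[0,0,0],"claw":-1},{"slide":[0,0,0],"angular":[0,0,0],"claw":-1}]'
python3 -m creep '[{"slide":[0.5,-0.01,0],"angular":[0,0,0],"claw":-1},{"slide":[0.5,0,0],"angular":[0,0,0],"claw":-1},{"slide":[0,0,0],"angular":[0,0,0],"claw":-1}]'
python3 d.py .5353 -.2927 .038 .138; python3 pl.py
```

```text
t: 43.75
tcp_pos: [0.4967, -0.2992, 0.0379]
tool_rot: [0.998, 0.063, 0.0, 0.0]
force: [-0.2, 0.3, -1.8]
finger_gap: 0.614
gripper_force: 115.4
t: 44.0
tcp_pos: [0.5065, -0.2978, 0.0378]
tool_rot: [0.998, 0.063, 0.0, 0.0]
force: [0.8, -0.1, -1.6]
finger_gap: 0.612
gripper_force: 115.4
t: 44.25
tcp_pos: [0.5164, -0.2964, 0.0378]
tool_rot: [0.998, 0.063, 0.0, 0.0]
force: [0.1, -0.1, -1.5]
finger_gap: 0.612
gripper_force: 115.4
t: 44.5
tcp_pos: [0.5262, -0.2949, 0.0378]
tool_rot: [0.998, 0.063, 0.0, 0.0]
force: [0.2, 0.6, -2.1]
finger_gap: 0.615
gripper_force: 115.4
target-axes slide cm [ 0.93 -0.1  -0.02] tool-axes [ 0.93 -0.11 -0.02] turn [ 0.   -0.   -0.01]
[ 0.5262 -0.2949  0.0378]
top plate c [885.2 149.4] size [282.4 191.3] long axis deg 89.3
```

Sliding in freely. About 9 mm remains, so I'll push on until contact.

```bash
python3 -m creep '[{"slide":[0.3,-0.01,0],"angular":[0,0,0],"claw":-1},{"slide":[0.3,0,0],"angular":[0,0,0],"claw":-1},{"slide":[0,0,0],"angular":[0,0,0],"claw":-1},{"slide":[0,0,0],"angular":[0,0,0],"claw":-1}]' 110
python3 -m creep '[{"slide":[0.2,0,0],"angular":[0,0,0],"claw":-1},{"slide":[0.2,0,0],"angular":[0,0,0],"claw":-1},{"slide":[0,0,0],"angular":[0,0,0],"claw":-1},{"slide":[0,0,0],"angular":[0,0,0],"claw":-1}]'
python3 -m creep '[{"slide":[0.2,0,0],"angular":[0,0,0],"claw":-1},{"slide":[0,0,0],"angular":[0,0,0],"claw":-1},{"slide":[0,0,0],"angular":[0,0,0],"claw":-1}]'
```

```text
t: 44.93
tcp_pos: [0.5315, -0.2941, 0.0378]
tool_rot: [0.998, 0.063, 0.0, -0.0]
force: [1.2, 1.9, -1.0]
finger_gap: 0.618
gripper_force: 115.5
t: 45.27
tcp_pos: [0.5347, -0.2936, 0.0376]
tool_rot: [0.998, 0.063, -0.001, -0.0]
force: [-1.9, 0.8, -0.9]
finger_gap: 0.614
gripper_force: 115.5
t: 45.52
tcp_pos: [0.5348, -0.2936, 0.0374]
tool_rot: [0.998, 0.063, -0.002, -0.001]
force: [-7.2, -1.5, 0.0]
finger_gap: 0.614
gripper_force: 115.6
```

```bash
python3 -m creep '[{"slide":[0.25,0,0],"angular":[0,0,0],"claw":-1},{"slide":[0,0,0],"angular":[0,0,0],"claw":-1},{"slide":[0,0,0.05],"angular":[0,0,0],"claw":-1},{"slide":[0,0,0],"angular":[0,0,0],"claw":-1}]' 110
python3 -m creep '[{"slide":[-0.25,0,0],"angular":[0,0,0],"claw":0.5},{"slide":[-0.1,0,0],"angular":[0,0,0],"claw":0.7},{"slide":[0,0,0],"angular":[0,0,0],"claw":0.7},{"slide":[0,0,0],"angular":[0,0,0],"claw":0.7},{"slide":[0,0,-2],"angular":[0,0,0],"claw":0.7},{"slide":[0,0,-3],"angular":[0,0,0],"claw":0.7},{"slide":[-3,0,-3],"angular":[0,0,0],"claw":-1},{"slide":[-4,0,0],"angular":[0,0,0],"claw":-1},{"slide":[0,0,0],"angular":[0,0,0],"claw":-1},{"slide":[0,0,0],"angular":[0,0,0],"claw":-1}]'
python3 - <<'E'
from pl import *
s=manip.sense(); w=viewer.snapshot("wrist"); cv2.imwrite("pics/end.png",w); print(s["tcp_pos"])
h,S,v=cv2.split(cv2.cvtColor(w,cv2.COLOR_BGR2HSV))
m=((h>15)&(h<32)&(S>110)&(v>90)).astype(np.uint8)*255; m=cv2.morphologyEx(m,cv2.MORPH_CLOSE,np.ones((9,9)))
q=max(cv2.findContours(m,0,1)[0],key=cv2.contourArea); r=cv2.minAreaRect((onz("wrist",q[:,0,:],.0485,s)[:,:2]*1000).astype(np.float32)); print(r, cv2.boundingRect(q))
E
```

```text
t: 45.85
tcp_pos: [0.5349, -0.2936, 0.0371]
tool_rot: [0.998, 0.063, -0.005, -0.001]
force: [-13.0, -3.6, 4.5]
finger_gap: 0.615
gripper_force: 116.0
t: 46.68
tcp_pos: [0.4663, -0.3023, 0.1175]
tool_rot: [0.998, 0.061, 0.0, 0.0]
force: [0.1, -0.3, -0.2]
finger_gap: 0.283
gripper_force: 0.0
[ 0.4663 -0.3023  0.1175]
((533.1796875, -294.68804931640625), (50.48616027832031, 55.60329818725586), 7.875677585601807) (267, 96, 99, 89)
```

The plate stands out 50.5 mm, so it is home. I'll give it a gentle nudge from behind with shut fingers to confirm.

```bash
python3 -m creep '[{"slide":[0,0.05,3.8],"angular":[0,0,0],"claw":-1},{"slide":[0,0,3.7],"angular":[0,0,0],"claw":-1},{"slide":[0,0,0],"angular":[0,0,0],"claw":-1},{"slide":[1,0,0],"angular":[0,0,0],"claw":-1},{"slide":[1,0,0],"angular":[0,0,0],"claw":-1},{"slide":[0.5,0,0],"angular":[0,0,0],"claw":-1},{"slide":[0.3,0,0],"angular":[0,0,0],"claw":-1},{"slide":[0,0,0],"angular":[0,0,0],"claw":-1}]'
python3 -m creep '[{"slide":[0.3,0,0],"angular":[0,0,0],"claw":-1},{"slide":[0.2,0,0],"angular":[0,0,0],"claw":-1},{"slide":[0,0,0],"angular":[0,0,0],"claw":-1}]'
```

```text
t: 47.4
tcp_pos: [0.4973, -0.3001, 0.044]
tool_rot: [0.998, 0.063, 0.002, 0.002]
force: [0.4, 0.7, -0.1]
finger_gap: 0.002
gripper_force: 0.0
t: 47.65
tcp_pos: [0.498, -0.299, 0.043]
tool_rot: [0.998, 0.063, -0.002, -0.0]
force: [-6.5, -3.3, 5.3]
finger_gap: 0.002
gripper_force: 3.6
```

```bash
python3 -m creep '[{"slide":[0.3,0,0],"angular":[0,0,0],"claw":-1},{"slide":[0.1,0,0],"angular":[0,0,0],"claw":-1},{"slide":[0,0,0],"angular":[0,0,0],"claw":-1}]'
python3 -m creep '[{"slide":[-1,0,0],"angular":[0,0,0],"claw":-1},{"slide":[-3,0,0],"angular":[0,0,0],"claw":-1},{"slide":[-1,0,-3],"angular":[0,0,0],"claw":-1},{"slide":[0,0,-4],"angular":[0,0,0],"claw":-1},{"slide":[0,0,-4],"angular":[0,0,0],"claw":-1},{"slide":[0,0,-4],"angular":[0,0,0],"claw":-1},{"slide":[0,0,0],"angular":[0,0,0],"claw":-1},{"slide":[0,0,0],"angular":[0,0,0],"claw":-1}]'
python3 - <<'E'
from pl import *
s=manip.sense(); w=viewer.snapshot("wrist"); t=viewer.snapshot("top");sd=viewer.snapshot("side")
h,S,v=cv2.split(cv2.cvtColor(w,cv2.COLOR_BGR2HSV))
m=((h>15)&(h<32)&(S>110)&(v>90)).astype(np.uint8)*255; m=cv2.morphologyEx(m,cv2.MORPH_CLOSE,np.ones((9,9)))
q=max(cv2.findContours(m,0,1)[0],key=cv2.contourArea); print(cv2.minAreaRect((onz("wrist",q[:,0,:],.0485,s)[:,:2]*1000).astype(np.float32)))
for c in H:
    for n,I in(("top",t),("side",sd)):
        for a,p,r,q in blobs(I,c):
            P=onz(n,p,.071)[0]
            if .35<P[0]<.62 and -.15<P[1]<.35: print(n,c,a,p.round(),cv2.boundingRect(q),P[:2].round(3))
E
```

```text
t: 47.9
tcp_pos: [0.4983, -0.2988, 0.0429]
tool_rot: [0.998, 0.064, -0.006, -0.001]
force: [-16.8, -6.6, 9.9]
finger_gap: 0.003
gripper_force: 8.6
t: 48.57
tcp_pos: [0.4558, -0.3057, 0.1951]
tool_rot: [0.998, 0.062, 0.003, 0.003]
force: [-0.7, -0.1, -0.4]
finger_gap: -0.002
gripper_force: 0.0
((533.6705932617188, -294.61175537109375), (51.761451721191406, 56.17142868041992), 7.586362838745117)
top red 265.5 [311. 238.] (303, 227, 18, 26) [0.554 0.045]
side red 347.0 [326. 243.] (309, 235, 32, 17) [0.555 0.042]
top yellow 262.5 [222. 243.] (213, 232, 18, 27) [0.543 0.237]
side yellow 248.5 [319. 169.] (304, 163, 29, 14) [0.545 0.233]
top green 232.0 [252. 242.] (244, 230, 16, 27) [0.547 0.173]
side green 182.0 [322. 192.] (306, 186, 28, 13) [0.55 0.17]
top blue 238.0 [281. 240.] (273, 229, 17, 26) [0.551 0.109]
side blue 241.0 [324. 216.] (308, 209, 30, 16) [0.553 0.106]
```

```bash
python3 -c "
from station import ticket
print(ticket.sign_off())"
```

```text
the job is handed in; nothing more can be done
None
```

The job is handed in: all four stones are in the vials of their colours, all four caps are pressed shut, and the gauge plate is fully home in its holder and released; the judging result has not been shown to me.

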